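# Make up the blood-smear staining tray

## Task

Make up the staining tray for the next blood smears: stand the wide stain bottle in its large well and the immersion-oil bottle in its small well, lay the forceps across both grey saddles, and set the timer flat on its back between the corner stops of its dock. An antiserum bottle was left in the small well; return it to the empty well of the antiserum stand beside its twin. Keep every bottle upright and leave the iodine bottle and the pen where they are.

Things in the scene. Friction and masses are not known exactly. Their poses are not given: they have to be found in the camera images.
- tray: Fixed white tray, 150 (x) x 250 (y) mm. Origin: centre of underside; x to the forceps saddles' side, y to the bottle block's end. In mm: large well (51 wide) at x 31, y 86, small (38) at x -36, y 86; floors z 6, block top z 26. Two grey saddles at x 46, y 2 and -82: seats z 16, 35 wide, cheeks to z 24, 72 free between them. Timer dock at x -30, y -60: pad z 10, corner stops to z 16, 76 x 80 inside.
- stand: Antiserum stand, a plain white block fixed on the worktop, 56 mm (x) by 116 mm (y), 24 mm high. Origin: centre of its underside, z up. Two round wells 37 mm wide with bevelled mouths, floors 6 mm above the worktop, centred at y = +28 and y = -28 mm (x = 0). One of them holds an antiserum bottle at the start, the other (y = +28 mm) is empty.
- stain: Stain bottle: wide amber dropper bottle with a black screw cap with a short pointed nozzle, 34 mm across and 85 mm tall, its cylindrical body about 68 mm high. Origin: centre of its underside, z up. 40 to 85 g.
- oil: Immersion-oil bottle: small amber dropper bottle with a white nozzle cap, 24 mm across and 62 mm tall, body up to 50 mm. Origin: centre of its underside, z up.
- timer: Bench timer lying on its back, an off-white flat case with a small display and three keys, 62 mm (x) by 66 mm (y), sides about 16 mm high. Origin: centre of its underside, z up.
- forceps: Steel forceps lying flat, 130 mm long along their y, up to 18 mm wide (x), 8 mm high. Origin: centre of the underside, z up.
- serum_a: Antiserum bottle: small white dropper bottle, 22 mm across and 58 mm tall, body up to 46 mm. Origin: centre of its underside, z up. One of a pair of the same shape: one stands in the antiserum stand at the start, the other was left in the small well of the staining tray; which of the two it is changes.
- serum_b: The other antiserum bottle of the pair, same shape and size (22 mm across, 58 mm tall, body up to 46 mm). Origin: centre of its underside, z up.
- iodine: Iodine bottle, not part of the job: brown bottle 33 mm across with a long black rubber bulb on top, 102 mm tall. Origin: centre of its underside, z up.
- pen: Push-button pen, not part of the job: thin, 145 mm long along its y, 12 mm wide, 9 mm high. Origin: centre of the underside, z up.
Not all that is in view belongs to the job. Leave any blue look-alike of the iodine alone.

How it is judged:
At the end, for the whole second after the job is handed in: Stain and oil bottles upright on the floors of the large and small well; timer flat on its dock pad, within 12 mm; forceps in both saddles, within 12 mm across and 20 mm along; both antiserum bottles upright in the stand's wells; iodine and pen within 30 mm of their starts; all at rest (x of stain in the frame of tray between 0.021 and 0.041 m and y of stain in the frame of tray between 0.076 and 0.096 m and z of stain in the frame of tray between 0.001 and 0.011 m and angle between each of stain, oil, forceps's own z axis and vertical below 0.15 rad and x of oil in the frame of tray between -0.046 and -0.026 m and y of oil in the frame of tray between 0.076 and 0.096 m and z of oil in the frame of tray between 0.001 and 0.011 m and x of timer in the frame of tray between -0.042 and -0.018 m and y of timer in the frame of tray between -0.072 and -0.048 m and z of timer in the frame of tray between 0.006 and 0.014 m and angle between timer's own z axis and vertical below 0.12 rad and x of forceps in the frame of tray between 0.034 and 0.058 m and y of forceps in the frame of tray between -0.06 and -0.02 m and z of forceps in the frame of tray between 0.012 and 0.02 m and angle between the y axis of forceps and the y axis of tray, either way round below 0.25 rad and ((x of serum_a in the frame of stand between -0.01 and 0.01 m and y of serum_a in the frame of stand between 0.018 and 0.038 m and z of serum_a in the frame of stand between 0.001 and 0.011 m and angle between each of serum_a, serum_b's own z axis and vertical below 0.15 rad and x of serum_b in the frame of stand between -0.01 and 0.01 m and y of serum_b in the frame of stand between -0.038 and -0.018 m and z of serum_b in the frame of stand between 0.001 and 0.011 m) or (x of serum_b in the frame of stand between -0.01 and 0.01 m and y of serum_b in the frame of stand between 0.018 and 0.038 m and z of serum_b in the frame of stand between 0.001 and 0.011 m and angle between each of serum_b, serum_a's own z axis and vertical below 0.15 rad and x of serum_a in the frame of stand between -0.01 and 0.01 m and y of serum_a in the frame of stand between -0.038 and -0.018 m and z of serum_a in the frame of stand between 0.001 and 0.011 m)) and distance of each of iodine, pen from where it was at the start of the episode below 0.03 m and linear speed of each of stain, oil, timer, forceps, serum_a, serum_b, iodine, pen below 0.02 m/s); the robot touches nothing.
It fails at once if a bottle was tipped over (angle between any of stain, oil, serum_a, serum_b, iodine's own z axis and vertical above 0.6 rad).
It also fails if it takes over 131 s, if anything falls off the work surface, if the arm or the gripper's body presses on something with over 40 N, if the wrist force passes 120 N, or if a joint passes its speed limit or range.

## Robot

A 7-joint arm with a two-finger parallel gripper is mounted at the origin on a cart in front of the work surface, level with it; the furniture and walls round the work are solid. World frame = base frame: x ahead of the robot, y to its left, z up, the work surface at z = 0. Lengths are in m, angles in rad, forces in N, time in s.
With the tool pointing down it reaches from about 0.4 to 0.85 m from the base axis. Payload 10.4 kg.
Tool frame: the origin (TCP) lies at the very end of the fingers, on their centre line; the grasp point (between the pads) lies 19 mm behind it; z points along the fingers, x is the direction in which the jaws open and shut, and the axes are right-handed (so a half turn about z gives the same grasp; the last joint's range is limited). The gripper opens to 87 mm and grips with 3 to 60 N. Pads are 19 mm wide; open, the fingers measure 117 mm over their backs; the gripper's body (75 mm by 190 mm) begins 51 mm behind the grasp point.
Start: joints at [-1.179, 0.332, -0.065, 1.46, 0.022, 1.35, -0.088], TCP at [0.252, 0.572, 0.223] pointing down, gripper open.
Joint ranges: [-2.6, 2.6], [-0.5, 2.12], [-1.47, 1.34], [0.16, 2.42], [-1.27, 4.41], [0.06, 2.06], [-2.6, 2.6]. Speed limits (rad/s): [2.22, 2.22, 2.79, 2.79, 3.14, 3.14, 3.14].

## Interface

Orientations are given as a unit quaternion [w, x, y, z].
In Python, from plant import bot, cams, spotter gives the robot as it stands.
- The arm moves only by the shell command python3 -m inch 'ROWS' [FORCE]. ROWS is JSON, a list of rows, each a list of 3 entries, a list of its own where there are three numbers: the closure, from 0 (fully open) to 1 (shut), then the shift along the tool's x, y, z in m, then the turn, a rotation vector about the tool's x, y, z in rad. A call has 1 to 5 rows; each row shifts and turns the commanded pose from where the row before left it, along the tool's axes as they then stand; what a row does not reach is not made up. A row lasts 1/12 s, in which the tool goes at most 41.7 mm and 7.16 degrees, less where a joint would pass 70% of its speed; a pose out of reach is approached as far as the arm can. A call with a gripper value outside its range is refused whole. The fingers move at their own pace and stop on an object; FORCE is the grip in N (left out, the last holds). Time passes only in rows, so rows that do not move let the fingers close. It gives the time, the measured TCP pose, the force and the opening at its end, in the units of the state.
- bot.read_state(): the state, without advancing time (a new reading comes with each control period).
- cams.snapshot(name): name is "scene" or "top" or "wrist"; returns a dict with "image" (384x512x3 uint8, red, green, blue), "depth" (384x512 float32, m along the optical axis (not along the pixel's ray), 0 where there is no reading), "camera_matrix" (3x3 intrinsics, pixels), "world_from_camera" (4x4, takes a point from camera to world coordinates). Camera axes: x right, y up, looking along -z (the intrinsics and any distortion apply to the point x, -y, -z); pixel columns grow to the right and rows downward; lengths in m; the calibration is good to about 2 mm. A picture is of the moment at which its call begins.
- bot.sign_off(): hands the job in, once; it reports no verdict.
Trained networks look in a picture, given as the dict that the camera call returned (one of the last four; its "shot" number tells which), for a name from the list of things; names that differ only in an ending like _2 or _b are one class to them, and where a whole thing is asked for, a point or a joint stands for the part that bears it (a point fixed in the world has none). Each returns a list of dicts, best first, with "confidence" (0 to 1); they miss things now and then, are a little off and sometimes report something else, mostly with a low value. They report only what shows in the picture. A call takes as long as a camera call. They do not tell look-alikes from the thing itself.
- spotter.look_for(query, picture): "box" ([left, top, right, bottom] in pixels, round what is visible of it).
- spotter.outline_of(query, picture): "region" (384x512 bool, what is visible of it) and "box" ([left, top, right, bottom] in pixels, round what is visible of it).
- spotter.place_of(query, picture): "point" ([column, row] in pixels: a listed point, or the origin of a listed thing).
The state is a dict: "time": time; "qpos": joint angles; "joint_velocities": joint speeds; "joint_torque": joint torques, N m; "tcp_pos": TCP position; "eef_rot": TCP orientation; "force": force on the tool from outside, world axes, zero at the start; "torque": the same for the moment, N m; "gripper_width": finger opening in m.
Only numpy, scipy, OpenCV 4.12 (cv2) and the standard library are available. Lean on these libraries where they do the work, as an engineer would, in place of code of your own. Each camera call takes 0.05 s, during which the arm holds its last target.

## Working session

There is one attempt and no reset: what is moved stays moved. The work goes in short steps, Python scripts to look and compute and a shell command to move; the robot and the scene stay as the last step left them, time stands still between calls to the robot, and variables do not carry over. Pictures are saved under pics/ and viewed, and the job is handed in when it is done.

```bash
ls; mkdir -p pics; cat > h.py <<'E'
import numpy as np, cv2
from plant import bot, cams, spotter
def snap(n,fn=None):
    p=cams.snapshot(n)
    if fn: cv2.imwrite('pics/'+fn+'.png',cv2.cvtColor(p['image'],cv2.COLOR_RGB2BGR))
    return p
def px2w(p,u,v,d=None):
    K=p['camera_matrix'];T=p['world_from_camera']
    if d is None: d=p['depth'][int(v),int(u)]
    c=np.array([(u-K[0,2])/K[0,0]*d,-(v-K[1,2])/K[1,1]*d,-d,1])
    return (T@c)[:3]
def ray_z(p,u,v,z):
    a=p['world_from_camera'][:3,3];b=px2w(p,u,v,1.0)
    t=(z-a[2])/(b[2]-a[2]);return a+t*(b-a)
def cloud(p,mask=None):
    K=p['camera_matrix'];T=p['world_from_camera'];d=p['depth']
    v,u=np.nonzero((d>0) if mask is None else (mask&(d>0)));z=d[v,u]
    c=np.stack([(u-K[0,2])/K[0,0]*z,-(v-K[1,2])/K[1,1]*z,-z,np.ones_like(z)])
    return (T@c)[:3].T,u,v
E
python3 - <<'E'
from h import *
print(bot.read_state())
for n in ['scene','top','wrist']:
    p=snap(n,n+'0'); print(n,p['camera_matrix'],p['world_from_camera'])
E
```

```text
pics
{'time': 0.0, 'qpos': array([-1.17860916,  0.33288257, -0.06469338,  1.46094839,  0.02158634,
        1.34992545, -0.08848247]), 'joint_velocities': array([ 0.00024373,  0.0012089 , -0.00043589,  0.00060569,  0.00161756,
        0.00012573,  0.0001502 ]), 'joint_torque': array([-9.65161853e-04, -6.23255253e+01,  2.40183261e-02, -3.89900208e+01,
       -6.14945032e-02,  3.96586081e-02,  2.04140911e-04]), 'tcp_pos': array([0.2517161 , 0.57163148, 0.22174387]), 'eef_rot': array([ 4.25339673e-04,  8.37546259e-01,  5.46365925e-01, -5.98732994e-04]), 'force': array([-0.15743598,  0.29465196,  0.6717275 ]), 'torque': array([-0.01005961,  0.01542887,  0.02979865]), 'gripper_width': 0.08690003279010926}
scene [[352.80091973   0.         262.57869795]
 [  0.         352.80091973 190.87569522]
 [  0.           0.           1.        ]] [[-0.78714361  0.38681943 -0.48039116  0.03371393]
 [-0.61660572 -0.51150419  0.59846541  0.60659666]
 [-0.01422404  0.76729016  0.64114233  0.67786293]
 [ 0.          0.          0.          1.        ]]
top [[417.94927577   0.         251.28248427]
 [  0.         417.94927577 189.49089587]
 [  0.           0.           1.        ]] [[ 9.00340394e-04  9.93804188e-01 -1.11141462e-01  3.56652355e-01]
 [-9.99929946e-01 -4.17018666e-04 -1.18291788e-02 -2.44752943e-02]
 [-1.18022355e-02  1.11144326e-01  9.93734193e-01  1.39709933e+00]
 [ 0.00000000e+00  0.00000000e+00  0.00000000e+00  1.00000000e+00]]
wrist [[290.04494699   0.         256.87506237]
 [  0.         290.04494699 192.00101845]
 [  0.           0.           1.        ]] [[ 4.03460529e-01 -8.76631844e-01 -2.62175918e-01  1.81488991e-01]
 [ 9.14997048e-01  3.86521975e-01  1.15676989e-01  6.02269459e-01]
 [-6.93785808e-05 -2.86561290e-01  9.58061909e-01  3.84190450e-01]
 [ 0.00000000e+00  0.00000000e+00  0.00000000e+00  1.00000000e+00]]
```

View pics/top0.png

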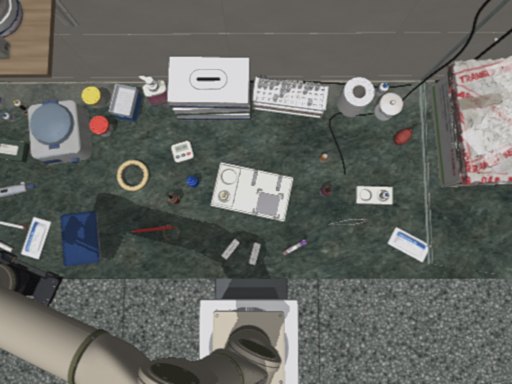

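View pics/scene0.png

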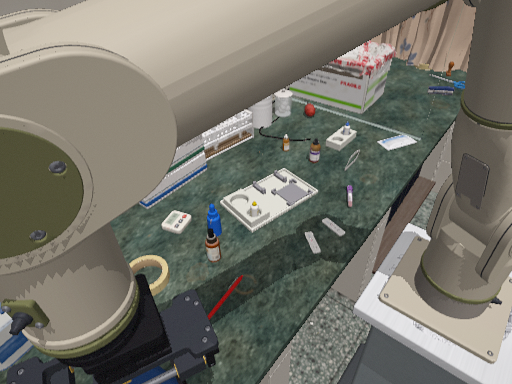

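```bash
python3 - <<'E'
from h import *
p=snap('top');np.savez('top0.npz',**{k:p[k] for k in p if k!='shot'})
for q in ['tray','stand','stain','oil','timer','forceps','serum_a','iodine','pen']:
    for r in spotter.place_of(q,p)[:3]:
        u,v=r['point']; print(q,round(r['confidence'],2),np.round(r['point'],1),np.round(px2w(p,u,v),3),np.round(ray_z(p,u,v,0),3))
E
```

```text
tray 0.6 [252.4 191.3] [ 0.506 -0.012  0.01 ] [ 0.507 -0.012  0.   ]
stand 0.96 [371.8 193.6] [ 0.497 -0.406  0.018] [ 0.499 -0.411  0.   ]
stand 0.15 [152.7 229. ] [0.38  0.319 0.009] [0.38  0.321 0.   ]
stain 0.4 [324.6 189.9] [ 0.505 -0.244  0.058] [ 0.511 -0.254  0.   ]
stain 0.37 [350.3 225.2] [ 0.393 -0.337 -0.001] [ 0.393 -0.337  0.   ]
oil 0.48 [322. 158.] [ 0.613 -0.241  0.039] [ 0.62  -0.247  0.   ]
timer 0.85 [181.8 152.1] [0.637 0.226 0.018] [0.641 0.229 0.   ]
forceps 0.56 [347.2 222.5] [ 0.402 -0.326  0.003] [ 0.402 -0.327  0.   ]
forceps 0.56 [324.  188.6] [ 0.509 -0.242  0.064] [ 0.516 -0.252  0.   ]
serum_a 0.6 [223.1 199. ] [0.477 0.083 0.047] [0.481 0.087 0.   ]
serum_a 0.52 [381.6 193.8] [ 0.357 -0.024  1.397] [ 0.498 -0.444  0.   ]
iodine 0.54 [175.4 199.4] [0.474 0.235 0.065] [0.479 0.247 0.   ]
iodine 0.53 [194.9 184.3] [0.523 0.173 0.061] [0.531 0.182 0.   ]
pen 0.57 [151.1 231.3] [ 0.373  0.327 -0.002] [0.373 0.326 0.   ]
pen 0.47 [255.1 188. ] [ 0.517 -0.021  0.005] [ 0.518 -0.021  0.   ]
```

```bash
python3 - <<'E'
import cv2
im=cv2.imread('pics/top0.png'); cv2.imwrite('pics/z1.png',cv2.resize(im[130:270,160:420],None,fx=3,fy=3,interpolation=cv2.INTER_CUBIC))
im=cv2.imread('pics/scene0.png'); cv2.imwrite('pics/z2.png',cv2.resize(im[90:290,140:400],None,fx=3,fy=3,interpolation=cv2.INTER_CUBIC))
E
```

```text
(no output)
```

View pics/z1.png

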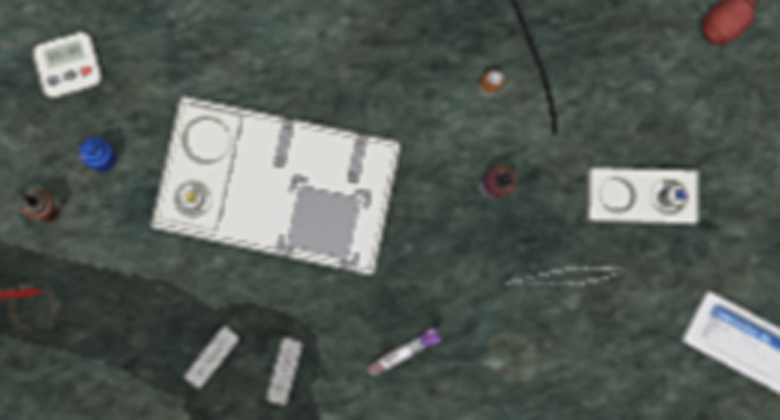

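View pics/z2.png

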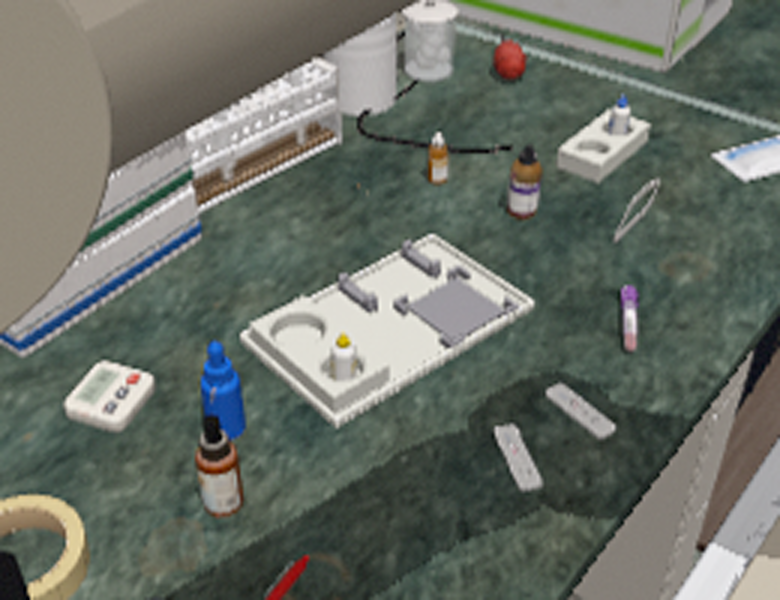

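```bash
cat >> h.py <<'E'
from scipy.spatial.transform import Rotation as R
def st():
    s=bot.read_state();q=s['eef_rot'];r=R.from_quat([q[1],q[2],q[3],q[0]]);return s,r
def plan(x,y,z,th=None):
    s,r=st();d=np.array([x,y,z])-s['tcp_pos']
    print('t',round(s['time'],2),'tcp',s['tcp_pos'].round(4),'w',round(s['gripper_width'],4),'F',s['force'].round(1))
    M=r.as_matrix();print('theta',np.degrees(np.arctan2(M[1,0],M[0,0])).round(2),'tilt',np.degrees(np.arccos(-M[2,2])).round(2))
    print('shift tool',(M.T@d).round(4))
    if th is not None:
        t=np.radians(th);G=np.array([[np.cos(t),np.sin(t),0],[np.sin(t),-np.cos(t),0],[0,0,-1]])
        print('turn',R.from_matrix(M.T@G).as_rotvec().round(4)); print('shift after turn',(G.T@d).round(4))
E
python3 - <<'E'
from h import *
plan(0.5,0.0,0.25,-12)
plan(0.5,-0.05,0.25,0)
E
```

```text
t 0.65 tcp [0.2519 0.572  0.2226] w 0.0873 F [-0.5  0.4  0.1]
theta 66.23 tilt 0.01
shift tool [-0.4235  0.4576 -0.0275]
turn [-1.0000e-04 -1.0000e-04  1.3654e+00]
shift after turn [ 0.3617  0.5079 -0.0274]
t 0.65 tcp [0.2519 0.572  0.2226] w 0.0873 F [-0.5  0.4  0.1]
theta 66.23 tilt 0.01
shift tool [-0.4693  0.4778 -0.0275]
turn [-1.000e-04 -1.000e-04  1.156e+00]
shift after turn [ 0.2481  0.622  -0.0274]
```

```bash
for i in 1 2 3; do python3 -m inch '[[0,[-0.0265,0.0286,-0.002],[0,0,0]],[0,[-0.0265,0.0286,-0.002],[0,0,0]],[0,[-0.0265,0.0286,-0.002],[0,0,0]],[0,[-0.0265,0.0286,-0.002],[0,0,0]],[0,[-0.0265,0.0286,-0.002],[0,0,0]]]' 20; done
python3 - <<'E'
from h import *
plan(0.5,0.0,0.25,-12)
E
```

```text
time: 1.07
tcp_pos: [0.3298, 0.3913, 0.2327]
eef_rot: [-0.0, 0.838, 0.546, 0.0]
force: [1.9, 0.2, 0.9]
gripper_width: 0.0865
time: 1.48
tcp_pos: [0.4072, 0.2124, 0.243]
eef_rot: [-0.0, 0.838, 0.546, 0.0]
force: [0.9, 0.1, -0.9]
gripper_width: 0.0874
time: 1.9
tcp_pos: [0.4847, 0.0334, 0.2531]
eef_rot: [0.0, 0.838, 0.546, 0.001]
force: [2.0, 1.7, 0.4]
gripper_width: 0.0871
t 1.9 tcp [0.4847 0.0334 0.2531] w 0.0871 F [2.  1.7 0.4]
theta 66.24 tilt 0.07
shift tool [-0.0244  0.0274  0.0031]
turn [-1.0000e-04 -1.3000e-03  1.3655e+00]
shift after turn [0.0219 0.0295 0.0031]
```

```bash
for i in 1 2; do python3 -m inch '[[0,[0,0,0],[0,0,0.124]],[0,[0,0,0],[0,0,0.124]],[0,[0,0,0],[0,0,0.124]],[0,[0,0,0],[0,0,0.124]],[0,[0,0,0],[0,0,0.124]]]'; done;  python3 -m inch '[[0,[0,0,0],[0,0,0.1245]],[0,[0.02,0.01,0],[0,0,0]],[0,[0,0,0],[0,0,0]]]'
python3 - <<'E'
from h import *
plan(0.5,0.0,0.25,-12)
p=snap('wrist','w1');np.savez('w1.npz',**{k:p[k] for k in p if k!='shot'})
for q in ['tray','stand','stain','oil','timer','forceps','serum_a','iodine','pen']:
    for r in spotter.place_of(q,p)[:3]:
        u,v=r['point']; print(q,round(r['confidence'],2),np.round(r['point'],1),np.round(px2w(p,u,v),3),np.round(ray_z(p,u,v,0),3))
E
```

```text
time: 2.32
tcp_pos: [0.4843, 0.0353, 0.2526]
eef_rot: [-0.0, 0.965, 0.262, 0.0]
force: [0.9, -0.1, 0.7]
gripper_width: 0.0872
time: 2.73
tcp_pos: [0.4843, 0.0353, 0.2527]
eef_rot: [-0.0, 0.999, -0.045, 0.0]
force: [0.2, -0.0, 0.2]
gripper_width: 0.0869
time: 2.98
tcp_pos: [0.5033, 0.0195, 0.2528]
eef_rot: [0.0, 0.994, -0.105, 0.001]
force: [0.1, -1.3, -0.1]
gripper_width: 0.0869
t 2.98 tcp [0.5033 0.0195 0.2528] w 0.0869 F [ 0.1 -1.3 -0.1]
theta -12.08 tilt 0.09
shift tool [0.0008 0.0197 0.0028]
turn [ 0.0003 -0.0015 -0.0014]
shift after turn [0.0008 0.0197 0.0028]
tray 0.71 [266.5 183.6] [ 0.513 -0.015  0.006] [ 0.513 -0.016  0.   ]
stain 0.38 [290.3 315.7] [0.519 0.039 0.348] [ 0.506 -0.254  0.   ]
oil 0.6 [236.  119.9] [0.493 0.084 0.048] [0.49  0.082 0.   ]
oil 0.52 [354.6 304.1] [ 0.547 -0.     0.302] [ 0.616 -0.254  0.   ]
serum_a 0.52 [234.3 123.4] [0.491 0.081 0.059] [0.486 0.078 0.   ]
iodine 0.56 [256.1  31.5] [0.537 0.171 0.063] [0.54  0.184 0.   ]
```

View pics/w1.png

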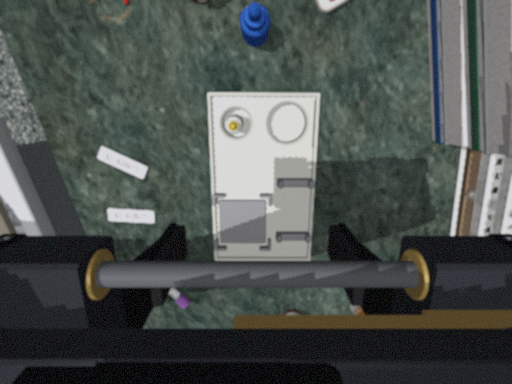

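```bash
cat > ft.py <<'E'
from h import *
import sys
f=np.load(sys.argv[1]);p={k:f[k] for k in f}
im=p['image'].astype(int)
P,u,v=cloud(p)
c=im[v,u]; 
near=(abs(P[:,0]-.51)<.14)&(abs(P[:,1]+.01)<.17)
white=(c.min(1)>130)&(c.max(1)-c.min(1)<40)
m=near&(P[:,2]>.003)&(P[:,2]<.03)
xy=P[m][:,:2].astype(np.float32)
r=cv2.minAreaRect(xy);print('all',r)
b=near&(P[:,2]>.021)&(P[:,2]<.03)
print('z hist',np.histogram(P[near][:,2],bins=np.arange(-.004,.034,.002)))
# fine clusters
yaw=-0.2
for it in range(1):
    r2=cv2.minAreaRect(P[b][:,:2].astype(np.float32));print('block',r2)
d=near&(c.max(1)-c.min(1)<40)&(abs(c.mean(1)-150)<25)&(P[:,2]>.006)&(P[:,2]<.014)
E
python3 ft.py w1.npz; python3 ft.py top0.npz
```

```text
all ((0.5129357576370239, 0.003940761089324951), (0.26866814494132996, 0.30667543411254883), 1.116945743560791)
z hist (array([   47,  7174, 14031,   914,  6246,  2431,  1332,  2477,   286,
         333,   341,    42,    55,   218,  1237,  1758,    52,     4,
           3]), array([-0.004, -0.002,  0.   ,  0.002,  0.004,  0.006,  0.008,  0.01 ,
        0.012,  0.014,  0.016,  0.018,  0.02 ,  0.022,  0.024,  0.026,
        0.028,  0.03 ,  0.032,  0.034]))
block ((0.5137391090393066, 0.001324295997619629), (0.20575234293937683, 0.13437050580978394), 78.09737396240234)
all ((0.5101659297943115, -0.010038763284683228), (0.2791793942451477, 0.33969807624816895), 0.03876722976565361)
z hist (array([ 918, 1376, 1397, 1175,  857,  588,  398,  257,  154,  110,   67,
         33,   58,   92,  132,  113,   56,   32,    9]), array([-0.004, -0.002,  0.   ,  0.002,  0.004,  0.006,  0.008,  0.01 ,
        0.012,  0.014,  0.016,  0.018,  0.02 ,  0.022,  0.024,  0.026,
        0.028,  0.03 ,  0.032,  0.034]))
block ((0.5068791508674622, -0.001113303005695343), (0.21875149011611938, 0.14179618656635284), 77.53612518310547)
```

```bash
cat > ft2.py <<'E'
from h import *
f=np.load('w1.npz');p={k:f[k] for k in f}
P,u,v=cloud(p)
H=np.full(p['depth'].shape,np.nan);H[v,u]=P[:,2]
X=np.zeros(H.shape+(2,));X[v,u]=P[:,:2]
near=(abs(X[...,0]-.51)<.14)&(abs(X[...,1]+.01)<.17)
b=(near&(H>.0225)&(H<.031)).astype(np.uint8)
n,l,s,c=cv2.connectedComponentsWithStats(b)
k=1+np.argmax(s[1:,4]);bm=(l==k).astype(np.uint8);print(s[k],c[k])
cs,h=cv2.findContours(bm,cv2.RETR_CCOMP,cv2.CHAIN_APPROX_NONE)
print('block rect px->');
q=X[bm>0].astype(np.float32);r=cv2.minAreaRect(q);print(r)
for ci,hi in zip(cs,h[0]):
    if hi[3]>=0 and len(ci)>20:
        pts=ci[:,0];w=np.array([ray_z(p,a,bb,.026)[:2] for a,bb in pts]).astype(np.float32)
        print('hole',len(ci),pts.mean(0),cv2.fitEllipse(w))
print('block top z',np.median(H[bm>0]))
# tray mask by whiteness
im=p['image'];g=cv2.cvtColor(im,cv2.COLOR_RGB2HSV)
tm=((H>.0035)&(H<.03)&near).astype(np.uint8)
n,l,s,c=cv2.connectedComponentsWithStats(cv2.morphologyEx(tm,cv2.MORPH_OPEN,np.ones((3,3))))
k=1+np.argmax(s[1:,4]);tt=l==k
print('tray',cv2.minAreaRect(X[tt].astype(np.float32)))
vis=im.copy();vis[bm>0]=[255,0,0];vis[tt&(bm==0)]=vis[tt&(bm==0)]//2+[0,100,0]
vis=vis.astype(np.uint8)
cv2.imwrite('pics/ft2.png',cv2.resize(cv2.cvtColor(vis,cv2.COLOR_RGB2BGR)[80:270,190:340],None,fx=3,fy=3))
E
python3 ft2.py
```

```text
[ 214   98  100   51 3117] [260.17003529 122.65094642]
block rect px->
((0.5253881812095642, 0.0710957869887352), (0.06403175741434097, 0.1282016485929489), 77.88481903076172)
hole 85 [235.78823529 123.22352941] ((0.49043703079223633, 0.07899145781993866), (0.03860744461417198, 0.03932475671172142), 99.86932373046875)
hole 115 [286.76521739 122.95652174] ((0.5553730130195618, 0.06501266360282898), (0.05130021646618843, 0.05179273709654808), 123.46477508544922)
block top z 0.02618440421442292
tray ((0.5071527361869812, -0.012092575430870056), (0.24830253422260284, 0.15013456344604492), 77.66378784179688)
```

View pics/ft2.png

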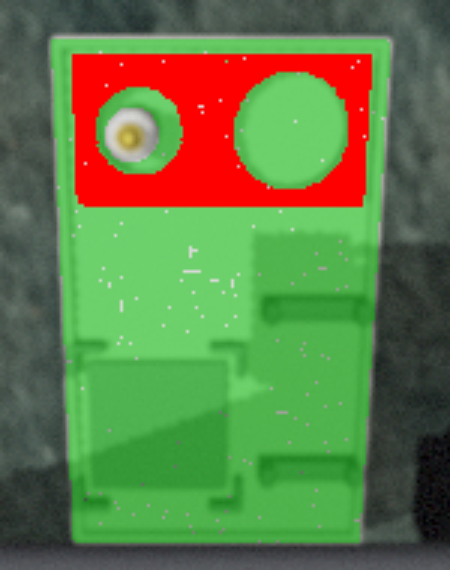

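```bash
cat >> h.py <<'E'
YAW=np.radians(-12.2);O=np.array([.5072,-.0123])
def tray(x,y): # mm
    c,s=np.cos(YAW),np.sin(YAW);return O+np.array([c*x-s*y,s*x+c*y])/1000
def blobs(p,z0,z1,minn=8):
    P,u,v=cloud(p);H=np.zeros(p['depth'].shape,np.uint8);k=(P[:,2]>z0)&(P[:,2]<z1);H[v[k],u[k]]=1
    X=np.zeros(H.shape+(3,));X[v,u]=P
    n,l,s,c=cv2.connectedComponentsWithStats(H)
    for i in range(1,n):
        if s[i,4]>=minn:
            q=X[l==i]; print('px',c[i].round(1),'n',s[i,4],'mid',((q.min(0)+q.max(0))/2).round(4),'mean',q.mean(0).round(4),'ext',(q.max(0)-q.min(0)).round(4),'zmax',q[:,2].max().round(4),'rgb',p['image'][l==i].mean(0).round())
E
python3 - <<'E'
from h import *
for n in ['w1','top0']:
    f=np.load(n+'.npz');p={k:f[k] for k in f};p['depth']=p['depth'].copy()
    print(n)
    if n=='w1': p['depth'][225:]=0
    blobs(p,.030,.12)
for a in [(-36,86),(31,86),(46,2),(46,-82),(46,-40),(-30,-60)]: print(a,tray(*a).round(4))
E
```

```text
w1
px [476.4  98.5] n 11343 mid [0.7831 0.019  0.075 ] mean [0.7611 0.0469 0.0775] ext [0.0658 0.2913 0.09  ] zmax 0.12 rgb [124. 126. 125.]
px [254.3  22.9] n 951 mid [0.5376 0.1815 0.0669] mean [0.5368 0.177  0.0703] ext [0.0332 0.0322 0.0737] zmax 0.1037 rgb [ 35.  68. 134.]
px [233.4 124.5] n 263 mid [0.4882 0.0791 0.0478] mean [0.4893 0.0793 0.0508] ext [0.0219 0.0214 0.0353] zmax 0.0654 rgb [180. 175. 151.]
top0
px [109.5  72.4] n 1221 mid [0.8933 0.4642 0.0751] mean [0.8928 0.4592 0.0763] ext [0.0072 0.415  0.0899] zmax 0.12 rgb [100.  97.  92.]
px [324.1  85.6] n 4339 mid [ 0.8268 -0.3063  0.075 ] mean [ 0.8428 -0.245   0.0842] ext [0.1405 0.6056 0.09  ] zmax 0.12 rgb [144. 142. 141.]
px [444.7 130.1] n 1485 mid [ 0.7084 -0.6499  0.0749] mean [ 0.6972 -0.6302  0.0755] ext [0.375  0.0652 0.0898] zmax 0.1198 rgb [90. 89. 86.]
px [ 3.5 78. ] n 8 mid [0.8914 0.8349 0.0349] mean [0.8917 0.8365 0.0341] ext [0.0032 0.0231 0.0083] zmax 0.039 rgb [97. 94. 89.]
px [157.1  93.4] n 366 mid [0.8246 0.2998 0.075 ] mean [0.8143 0.2952 0.0948] ext [0.0561 0.074  0.09  ] zmax 0.12 rgb [145. 1
[... 2379 characters left out ...]
7.9] n 98 mid [0.4795 0.2449 0.0676] mean [0.4784 0.2423 0.0675] ext [0.0316 0.0299 0.0661] zmax 0.1006 rgb [75. 61. 54.]
px [223.8 196. ] n 40 mid [0.4864 0.0804 0.0476] mean [0.486  0.0806 0.0494] ext [0.0196 0.0197 0.0348] zmax 0.065 rgb [171. 165. 146.]
px [384.7 194.7] n 43 mid [ 0.4902 -0.4419  0.0471] mean [ 0.4903 -0.4396  0.0482] ext [0.0192 0.0203 0.0324] zmax 0.0633 rgb [138. 140. 149.]
px [249.5 333. ] n 260 mid [0.0482 0.0022 0.075 ] mean [ 0.0621 -0.0037  0.0761] ext [0.0591 0.1434 0.0897] zmax 0.1199 rgb [65. 63. 56.]
(-36, 86) [0.4902 0.0794]
(31, 86) [0.5557 0.0652]
(46, 2) [ 0.5526 -0.0201]
(46, -82) [ 0.5348 -0.1022]
(46, -40) [ 0.5437 -0.0611]
(-30, -60) [ 0.4652 -0.0646]
```

```bash
python3 - <<'E'
from h import *
plan(0.4885,0.079,0.032,-12.2)
E
```

```text
t 3.48 tcp [0.5017 0.0216 0.2526] w 0.0869 F [-0.5  0.2 -0.8]
theta -11.92 tilt 0.02
shift tool [-0.0248 -0.0533  0.2206]
turn [-0.0003 -0.0001  0.0049]
shift after turn [-0.025  -0.0533  0.2206]
```

```bash
python3 -m inch '[[0,[-0.0125,-0.0267,0.02],[0,0,0.0049]],[0,[-0.0125,-0.0266,0.02],[0,0,0]],[0,[0,0,0.04],[0,0,0]],[0,[0,0,0.04],[0,0,0]],[0,[0,0,0.03],[0,0,0]]]' 15;  python3 -m inch '[[0,[0,0,0.03],[0,0,0]],[0,[0,0,0.02],[0,0,0]],[0,[0,0,0.0206],[0,0,0]],[0,[0,0,0],[0,0,0]]]'
python3 - <<'E'
from h import *
plan(0.4885,0.079,0.032,-12.2)
E
```

```text
time: 3.9
tcp_pos: [0.4873, 0.0792, 0.1]
eef_rot: [0.0, 0.994, -0.106, -0.001]
force: [-0.3, 0.3, -0.5]
gripper_width: 0.0872
time: 4.23
tcp_pos: [0.4859, 0.0783, 0.0286]
eef_rot: [0.001, 0.994, -0.106, -0.003]
force: [-0.7, -0.2, 0.4]
gripper_width: 0.0868
t 4.23 tcp [0.4859 0.0783 0.0286] w 0.0868 F [-0.7 -0.2  0.4]
theta -12.2 tilt 0.33
shift tool [ 0.0023 -0.0012 -0.0035]
turn [0.0031 0.0049 0.    ]
shift after turn [ 0.0023 -0.0012 -0.0034]
```

```bash
python3 -m inch '[[0,[0,0,0],[0,0,0]],[0.3,[0.001,0,-0.001],[0,0,0]],[1,[0,0,0],[0,0,0]],[1,[0,0,0],[0,0,0]],[1,[0,0,0],[0,0,0]]]' 15;  python3 -m inch '[[1,[0,0,0],[0,0,0]],[1,[0,0,0],[0,0,0]],[1,[0,0,0],[0,0,0]]]'
python3 - <<'E'
from h import *
plan(0.4885,0.079,0.12,-12.2)
snap('wrist','w2')
E
```

```text
time: 4.65
tcp_pos: [0.4901, 0.0788, 0.0339]
eef_rot: [-0.001, 0.994, -0.106, 0.001]
force: [-0.2, 0.4, -0.3]
gripper_width: 0.0681
time: 4.9
tcp_pos: [0.4895, 0.0786, 0.0331]
eef_rot: [-0.0, 0.994, -0.106, 0.0]
force: [0.4, -0.5, -0.5]
gripper_width: 0.0482
t 4.9 tcp [0.4895 0.0786 0.0331] w 0.0482 F [ 0.4 -0.5 -0.5]
theta -12.23 tilt 0.02
shift tool [-0.0011 -0.0002 -0.0869]
turn [-0.0002 -0.0001 -0.0005]
shift after turn [-0.0011 -0.0002 -0.0869]
```

View pics/w2.png

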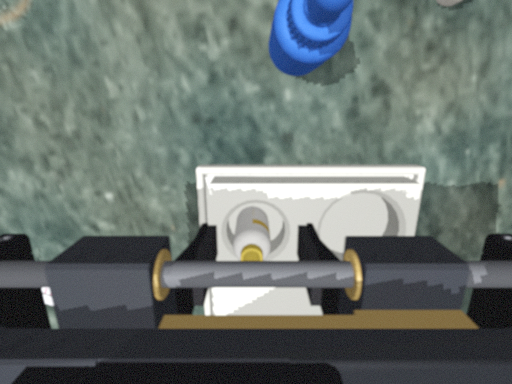

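```bash
python3 -m inch '[[1,[0,0,0],[0,0,0]],[1,[0,0,0],[0,0,0]],[1,[0,0,0],[0,0,0]],[1,[0,0,0],[0,0,0]],[1,[0,0,0],[0,0,0]]]';  python3 -m inch '[[1,[0,0,0],[0,0,0]],[1,[0,0,0],[0,0,0]],[1,[0,0,-0.005],[0,0,0]],[1,[0,0,-0.02],[0,0,0]],[1,[0,0,-0.03],[0,0,0]]]';  python3 -m inch '[[1,[0,0,-0.04],[0,0,0]],[1,[0,0,-0.04],[0,0,0]],[1,[0,0,-0.03],[0,0,0]],[1,[0,0,0],[0,0,0]],[1,[0,0,0],[0,0,0]]]'
python3 - <<'E'
from h import *
plan(0.49,-0.385,0.19,0)
snap('wrist','w3')
E
```

```text
time: 5.37
tcp_pos: [0.4895, 0.0786, 0.0329]
eef_rot: [-0.0, 0.994, -0.107, -0.0]
force: [0.1, -0.0, -0.3]
gripper_width: 0.0209
time: 5.78
tcp_pos: [0.4877, 0.078, 0.0868]
eef_rot: [0.001, 0.994, -0.107, -0.002]
force: [0.6, 0.5, 0.4]
gripper_width: 0.0212
time: 6.2
tcp_pos: [0.4905, 0.0788, 0.2001]
eef_rot: [-0.001, 0.994, -0.107, 0.002]
force: [0.5, 0.3, -0.9]
gripper_width: 0.0213
t 6.2 tcp [0.4905 0.0788 0.2001] w 0.0213 F [ 0.5  0.3 -0.9]
theta -12.23 tilt 0.24
shift tool [0.0977 0.4534 0.0093]
turn [-0.0022 -0.0035 -0.2134]
shift after turn [-0.0005  0.4638  0.0101]
```

View pics/w3.png

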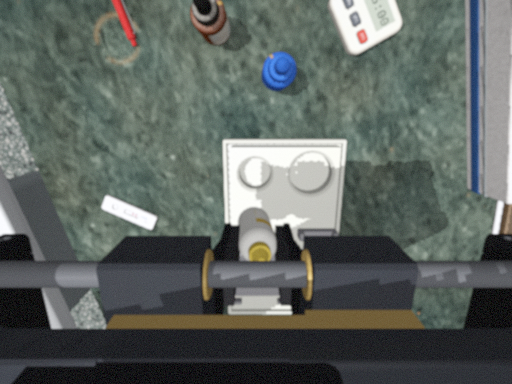

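```bash
for i in 1 2 3; do python3 -m inch '[[1,[0.0073,0.0372,-0.001],[0,0,0]],[1,[0.0073,0.0372,-0.001],[0,0,0]],[1,[0.0073,0.0372,-0.001],[0,0,0]],[1,[0.0073,0.0372,-0.001],[0,0,0]],[1,[0.0073,0.0372,-0.001],[0,0,0]]]'; done;  python3 -m inch '[[1,[0,0,0],[0,0,-0.1067]],[1,[0,0,0],[0,0,-0.1067]],[1,[0,0,0],[0,0,0]],[1,[0,0,0],[0,0,0]],[1,[0,0,0],[0,0,0]]]'
python3 - <<'E'
from h import *
plan(0.49,-0.385,0.19,0)
p=snap('wrist','w4');np.savez('w4.npz',**{k:p[k] for k in p if k!='shot'})
E
```

```text
time: 6.67
tcp_pos: [0.4846, -0.1126, 0.2018]
eef_rot: [0.0, 0.994, -0.106, -0.001]
force: [1.3, -0.1, -0.3]
gripper_width: 0.0212
time: 7.08
tcp_pos: [0.481, -0.3019, 0.2066]
eef_rot: [-0.0, 0.994, -0.106, -0.001]
force: [0.1, 0.2, -0.1]
gripper_width: 0.0211
time: 7.5
tcp_pos: [0.4776, -0.4912, 0.2108]
eef_rot: [-0.001, 0.994, -0.106, -0.001]
force: [1.6, 0.6, 1.2]
gripper_width: 0.0212
time: 7.92
tcp_pos: [0.4784, -0.4893, 0.2122]
eef_rot: [-0.001, 1.0, -0.001, -0.0]
force: [-0.2, -0.9, -0.1]
gripper_width: 0.0214
t 7.92 tcp [ 0.4784 -0.4893  0.2122] w 0.0214 F [-0.2 -0.9 -0.1]
theta -0.17 tilt 0.07
shift tool [ 0.0113 -0.1043  0.0223]
turn [-0.0011  0.0006 -0.0029]
shift after turn [ 0.0116 -0.1043  0.0222]
```

View pics/w4.png

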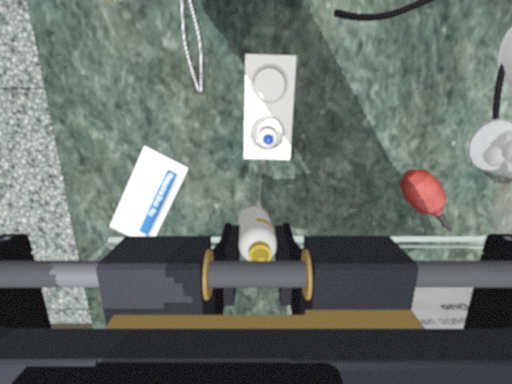

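```bash
python3 - <<'E'
from h import *
f=np.load('w4.npz');p={k:f[k] for k in f};p['depth']=p['depth'].copy();p['depth'][200:]=0
P,u,v=cloud(p)
H=np.full(p['depth'].shape,np.nan);H[v,u]=P[:,2]
X=np.zeros(H.shape+(2,));X[v,u]=P[:,:2]
b=((H>.0205)&(H<.029)).astype(np.uint8);b[:,:200]=0
n,l,s,c=cv2.connectedComponentsWithStats(b)
k=1+np.argmax(s[1:,4]);bm=(l==k).astype(np.uint8);print(s[k],c[k],np.median(H[bm>0]))
print(cv2.minAreaRect(X[bm>0].astype(np.float32)))
cs,h=cv2.findContours(bm,cv2.RETR_CCOMP,cv2.CHAIN_APPROX_NONE)
for ci,hi in zip(cs,h[0]):
    if hi[3]>=0 and len(ci)>20:
        w=np.array([ray_z(p,a,bb,.024)[:2] for a,bb in ci[:,0]]).astype(np.float32)
        print('hole',len(ci),ci[:,0].mean(0),cv2.fitEllipse(w))
blobs(p,.03,.12)
E
```

```text
[ 244   55   52  105 3390] [268.18554572 105.70973451] 0.024154597100067204
((0.49329453706741333, -0.4161686301231384), (0.11614839732646942, 0.056080855429172516), 88.0829849243164)
hole 91 [266.86813187 133.7032967 ] ((0.4922381341457367, -0.4438687860965729), (0.0375460647046566, 0.03780221939086914), 91.92871856689453)
hole 97 [269.          83.83505155] ((0.4940709173679352, -0.3883928060531616), (0.037319280207157135, 0.037742212414741516), 61.77653884887695)
px [338.6  13.5] n 91 mid [ 0.5666 -0.3197  0.0334] mean [ 0.5657 -0.3202  0.0328] ext [0.0124 0.0076 0.0066] zmax 0.0367 rgb [57. 60. 58.]
px [498.9 151.2] n 1327 mid [ 0.7591 -0.4615  0.0514] mean [ 0.752  -0.4618  0.0492] ext [0.0259 0.0639 0.0428] zmax 0.0728 rgb [183. 185. 185.]
px [266.9 137.5] n 314 mid [ 0.4917 -0.4463  0.048 ] mean [ 0.4914 -0.4454  0.0511] ext [0.0203 0.0209 0.0344] zmax 0.0652 rgb [204. 212. 233.]
px [424.1 187.6] n 853 mid [ 0.6881 -0.5062  0.0381] mean [ 0.6813 -0.5069  0.0385] ext [0.0506 0.0342 0.0162] zmax 0.0462 rgb [197. 107.  99.]
```

```bash
python3 -m inch '[[1,[0.0053,-0.0335,0],[0,0,0]],[1,[0.0053,-0.0335,0.01],[0,0,0]],[1,[0.0053,-0.0335,0.02],[0,0,0]],[1,[0,0,0.04],[0,0,0]],[1,[0,0,0.03],[0,0,0]]]'; python3 -m inch '[[1,[0,0,0],[0,0,0]],[1,[0,0,0],[0,0,0]],[1,[0,0,0],[0,0,0]]]'
python3 - <<'E'
from h import *
plan(0.494,-0.3885,0.0345,0)
E
```

```text
time: 8.38
tcp_pos: [0.4961, -0.3856, 0.1115]
eef_rot: [-0.001, 1.0, 0.002, 0.001]
force: [0.3, 0.2, -0.6]
gripper_width: 0.0215
time: 8.63
tcp_pos: [0.4947, -0.3905, 0.115]
eef_rot: [0.001, 1.0, -0.001, 0.001]
force: [-0.3, 0.2, 0.5]
gripper_width: 0.0213
t 8.63 tcp [ 0.4947 -0.3905  0.115 ] w 0.0213 F [-0.3  0.2  0.5]
theta -0.08 tilt 0.12
shift tool [-0.0008 -0.0021  0.0804]
turn [ 0.0014 -0.0015 -0.0014]
shift after turn [-0.0007 -0.002   0.0805]
```

```bash
python3 -m inch '[[1,[-0.0007,-0.002,0.025],[0,0,0]],[1,[0,0,0.025],[0,0,0]],[1,[0,0,0.02],[0,0,0]],[1,[0,0,0.008],[0,0,0]],[1,[0,0,0],[0,0,0]]]'; python3 -m inch '[[1,[0,0,0],[0,0,0]],[1,[0,0,0],[0,0,0]]]'
python3 - <<'E'
from h import *
plan(0.494,-0.3885,0.0340,0)
E
```

```text
time: 9.05
tcp_pos: [0.4934, -0.3878, 0.035]
eef_rot: [-0.0, 1.0, -0.0, -0.0]
force: [-0.6, -0.2, -0.3]
gripper_width: 0.0215
time: 9.22
tcp_pos: [0.4945, -0.3886, 0.0371]
eef_rot: [0.001, 1.0, -0.0, 0.001]
force: [-0.3, 1.0, 0.6]
gripper_width: 0.0214
t 9.22 tcp [ 0.4945 -0.3886  0.0371] w 0.0214 F [-0.3  1.   0.6]
theta -0.03 tilt 0.17
shift tool [-0.0005 -0.0001  0.0031]
turn [ 0.0016 -0.0025 -0.0005]
shift after turn [-0.0005 -0.0001  0.0031]
```

Lower 3 mm, release, lift.

```bash
python3 -m inch '[[1,[0,0,0.003],[0,0,0]],[1,[0,0,0],[0,0,0]],[1,[0,0,0],[0,0,0]],[0.6,[0,0,0],[0,0,0]],[0.3,[0,0,0],[0,0,0]]]'; python3 -m inch '[[0.2,[0,0,0],[0,0,0]],[0.2,[0,0,0],[0,0,0]],[0.2,[0,0,0],[0,0,0]],[0.1,[0,0,0],[0,0,0]]]'
python3 - <<'E'
from h import *
plan(0.52,-0.43,0.20,0)
E
```

```text
time: 9.63
tcp_pos: [0.4935, -0.3874, 0.0321]
eef_rot: [-0.0, 1.0, 0.0, 0.0]
force: [-0.7, 0.7, 0.3]
gripper_width: 0.0281
time: 9.97
tcp_pos: [0.4934, -0.3874, 0.0318]
eef_rot: [-0.0, 1.0, 0.0, -0.0]
force: [0.2, -0.0, -0.1]
gripper_width: 0.0534
t 9.97 tcp [ 0.4934 -0.3874  0.0318] w 0.0534 F [ 0.2 -0.  -0.1]
theta 0.0 tilt 0.02
shift tool [ 0.0265  0.0426 -0.1682]
turn [-0.0002  0.0002  0.0001]
shift after turn [ 0.0266  0.0426 -0.1682]
```

```bash
python3 -m inch '[[0,[0,0,-0.015],[0,0,0]],[0,[0,0,-0.035],[0,0,0]],[0,[0,0,-0.04],[0,0,0]],[0,[0.01,0.01,-0.03],[0,0,0]],[0,[0.016,0.02,-0.03],[0,0,0]]]'; python3 -m inch '[[0,[0,0.03,-0.03],[0,0,0]],[0,[0,0.02,-0.02],[0,0,0]],[0,[0,0,0],[0,0,0]],[0,[0,0,0],[0,0,0]],[0,[0,0,0],[0,0,0]]]'
python3 - <<'E'
from h import *
plan(0.52,-0.43,0.20,0)
p=snap('wrist','w5');np.savez('w5.npz',**{k:p[k] for k in p if k!='shot'})
p['depth']=p['depth'].copy();p['depth'][220:]=0
blobs(p,.03,.12)
for r in spotter.outline_of('forceps',p):
    m=r['region'].astype(np.uint8);print(r['confidence'],r['box'],m.sum())
    v,u=np.nonzero(m);w=np.array([ray_z(p,a,b,.004)[:2] for a,b in zip(u,v)]).astype(np.float32);print(cv2.minAreaRect(w))
E
```

```text
time: 10.38
tcp_pos: [0.5196, -0.4164, 0.1845]
eef_rot: [-0.001, 1.0, 0.0, 0.001]
force: [1.6, -0.9, -0.1]
gripper_width: 0.0837
time: 10.8
tcp_pos: [0.5195, -0.4662, 0.2303]
eef_rot: [-0.001, 1.0, 0.0, -0.0]
force: [1.0, 0.7, 0.1]
gripper_width: 0.0866
t 10.8 tcp [ 0.5195 -0.4662  0.2303] w 0.0866 F [1.  0.7 0.1]
theta 0.01 tilt 0.09
shift tool [ 0.0005 -0.0362  0.0303]
turn [-0.0014  0.0008  0.0001]
shift after turn [ 0.0005 -0.0362  0.0303]
px [491.8  74.7] n 3143 mid [ 0.7844 -0.3525  0.0624] mean [ 0.7713 -0.3575  0.0608] ext [0.0431 0.0913 0.0648] zmax 0.0948 rgb [157. 156. 156.]
px [296.7  41.9] n 76 mid [ 0.5673 -0.3196  0.033 ] mean [ 0.566  -0.32    0.0326] ext [0.0148 0.0073 0.0058] zmax 0.0359 rgb [48. 49. 47.]
px [233.1 105.7] n 306 mid [ 0.4937 -0.3885  0.0476] mean [ 0.4944 -0.3886  0.0513] ext [0.0209 0.021  0.035 ] zmax 0.0651 rgb [221. 216. 188.]
px [477.9 173. ] n 4440 mid [ 0.7801 -0.4727  0.0699] mean [ 0.7655 -0.4604  0.0783] ext [0.0722 0.0954 0.0798] zmax 0.1098 rgb [206. 205. 204.]
px [232.9 155.1] n 289 mid [ 0.4922 -0.446   0.0478] mean [ 0.4928 -0.4448  0.0501] ext [0.0215 0.0205 0.0348] zmax 0.0652 rgb [181. 188. 207.]
px [383.  204.5] n 966 mid [ 0.6877 -0.5119  0.0381] mean [ 0.6839 -0.5108  0.0386] ext [0.0511 0.0446 0.0163] zmax 0.0463 rgb [135.  67.  62.]
0.61 [148.1, 1.6, 174.6, 109.5] 578
((0.40482306480407715, -0.33182644844055176), (0.019501743838191032, 0.12476999312639236), 5.907399654388428)
```

View pics/w5.png

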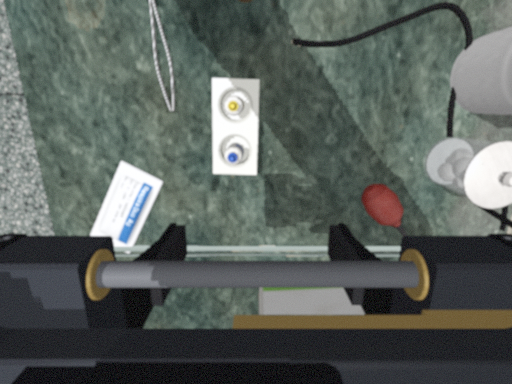

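```bash
python3 -m inch '[[0,[0.01,-0.035,0],[0,0,0]],[0,[0.01,-0.035,0],[0,0,0]],[0,[0.01,-0.035,0],[0,0,0]],[0,[0,0,0],[0,0,0]],[0,[0,0,0],[0,0,0]]]'
python3 - <<'E'
from h import *
plan(0.617,-0.247,0.10,0)
p=snap('wrist','w6');np.savez('w6.npz',**{k:p[k] for k in p if k!='shot'})
p['depth']=p['depth'].copy();p['depth'][220:]=0
blobs(p,.02,.12)
for r in spotter.outline_of('forceps',p):
    m=r['region'].astype(np.uint8);print(r['confidence'],r['box'],m.sum())
    v,u=np.nonzero(m);w=np.array([ray_z(p,a,b,.004)[:2] for a,b in zip(u,v)]).astype(np.float32);print(cv2.minAreaRect(w))
E
```

```text
time: 11.32
tcp_pos: [0.5513, -0.3575, 0.2305]
eef_rot: [-0.001, 1.0, 0.003, -0.0]
force: [0.5, -0.9, 0.2]
gripper_width: 0.0872
t 11.32 tcp [ 0.5513 -0.3575  0.2305] w 0.0872 F [ 0.5 -0.9  0.2]
theta 0.37 tilt 0.14
shift tool [ 0.0664 -0.1098  0.1308]
turn [-0.0025  0.0003  0.0064]
shift after turn [ 0.0657 -0.1105  0.1305]
px [481.3  46.4] n 5099 mid [ 0.7967 -0.2163  0.0648] mean [ 0.7747 -0.2228  0.0758] ext [0.0794 0.0845 0.0896] zmax 0.1097 rgb [201. 201. 201.]
px [215.6  82.9] n 907 mid [ 0.5067 -0.256   0.0535] mean [ 0.5088 -0.2569  0.0645] ext [0.0341 0.0335 0.067 ] zmax 0.087 rgb [98. 69. 68.]
px [313.6  80.5] n 448 mid [ 0.6181 -0.2516  0.0421] mean [ 0.616  -0.2523  0.0461] ext [0.0238 0.0236 0.0436] zmax 0.0639 rgb [181. 157. 133.]
px [458.1 164.3] n 4624 mid [ 0.7904 -0.3499  0.07  ] mean [ 0.7741 -0.3407  0.0766] ext [0.0543 0.091  0.1   ] zmax 0.12 rgb [173. 173. 173.]
px [274.6 139.2] n 145 mid [ 0.5772 -0.3199  0.0278] mean [ 0.5752 -0.3195  0.0278] ext [0.0333 0.0074 0.0154] zmax 0.0355 rgb [46. 49. 47.]
px [505.9 148.1] n 8 mid [ 0.7877 -0.3171  0.1193] mean [ 0.
[... 1365 characters left out ...]
205.] n 8 mid [ 0.7954 -0.3733  0.1196] mean [ 0.7955 -0.3733  0.1197] ext [0.0035 0.0043 0.0007] zmax 0.12 rgb [254. 255. 255.]
px [493.7 207.7] n 11 mid [ 0.7897 -0.3764  0.1196] mean [ 0.7899 -0.3762  0.1197] ext [0.0047 0.0063 0.0007] zmax 0.1199 rgb [254. 254. 255.]
px [488.5 212.4] n 11 mid [ 0.7857 -0.3814  0.1196] mean [ 0.786  -0.3812  0.1195] ext [0.0033 0.0053 0.0007] zmax 0.1199 rgb [255. 255. 255.]
px [499.4 216.2] n 22 mid [ 0.7989 -0.3844  0.1193] mean [ 0.7979 -0.3853  0.1196] ext [0.008  0.0076 0.0014] zmax 0.12 rgb [255. 255. 255.]
0.68 [132.0, 95.6, 158.5, 190.5] 543
((0.4042570888996124, -0.33039626479148865), (0.02067200280725956, 0.12939755618572235), 5.177664756774902)
```

View pics/w6.png

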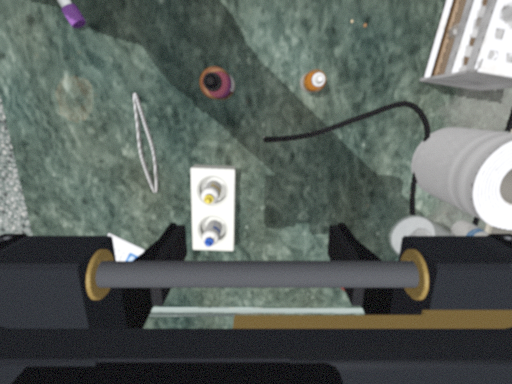

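```bash
python3 -m inch '[[0,[0.0224,-0.035,0.01],[0,0,0.006]],[0,[0.022,-0.0355,0.03],[0,0,0]],[0,[0.022,-0.0355,0.03],[0,0,0]],[0,[0,0,0.03],[0,0,0]],[0,[0,0,0.02],[0,0,0]]]' 15; python3 -m inch '[[0,[0,0,0],[0,0,0]],[0,[0,0,0],[0,0,0]],[0,[0,0,0],[0,0,0]]]'
python3 - <<'E'
from h import *
plan(0.6175,-0.252,0.026,0)
E
```

```text
time: 11.83
tcp_pos: [0.6074, -0.2683, 0.1197]
eef_rot: [-0.001, 1.0, -0.002, -0.001]
force: [-0.6, -0.7, -0.3]
gripper_width: 0.0871
time: 12.08
tcp_pos: [0.6074, -0.2723, 0.1246]
eef_rot: [0.001, 1.0, -0.004, 0.001]
force: [-0.3, 0.3, -0.2]
gripper_width: 0.087
t 12.08 tcp [ 0.6074 -0.2723  0.1246] w 0.087 F [-0.3  0.3 -0.2]
theta -0.46 tilt 0.11
shift tool [ 0.0098 -0.0205  0.0986]
turn [ 0.0011 -0.0015 -0.0081]
shift after turn [ 0.0101 -0.0203  0.0986]
```

```bash
python3 -m inch '[[0,[0.0098,-0.0205,0.01],[0,0,-0.008]],[0,[0,0,0.03],[0,0,0]],[0,[0,0,0.03],[0,0,0]],[0,[0,0,0.02],[0,0,0]],[0.3,[0,0,0.007],[0,0,0]]]' 15; python3 -m inch '[[0.3,[0,0,0],[0,0,0]],[0.3,[0,0,0],[0,0,0]],[0.3,[0,0,0],[0,0,0]]]'
python3 - <<'E'
from h import *
plan(0.6175,-0.252,0.026,0)
E
```

```text
time: 12.5
tcp_pos: [0.6164, -0.2503, 0.0246]
eef_rot: [-0.0, 1.0, 0.001, -0.001]
force: [-0.3, 0.5, 0.7]
gripper_width: 0.0846
time: 12.75
tcp_pos: [0.6185, -0.251, 0.0284]
eef_rot: [0.0, 1.0, 0.001, 0.002]
force: [-0.5, -0.0, 0.3]
gripper_width: 0.0682
t 12.75 tcp [ 0.6185 -0.251   0.0284] w 0.0682 F [-0.5 -0.   0.3]
theta 0.08 tilt 0.19
shift tool [-0.001   0.001   0.0024]
turn [ 0.001  -0.0032  0.0014]
shift after turn [-0.001   0.001   0.0024]
```

```bash
python3 -m inch '[[1,[-0.0008,0.001,0.002],[0,0,0]],[1,[0,0,0],[0,0,0]],[1,[0,0,0],[0,0,0]],[1,[0,0,0],[0,0,0]],[1,[0,0,0],[0,0,0]]]' 15; python3 -m inch '[[1,[0,0,0],[0,0,0]],[1,[0,0,0],[0,0,0]],[1,[0,0,0],[0,0,0]],[1,[0,0,0],[0,0,0]],[1,[0,0,0],[0,0,0]]]'
python3 - <<'E'
from h import *
plan(*tray(-36,86),0.14,-12.2)
E
```

```text
time: 13.17
tcp_pos: [0.6166, -0.251, 0.0242]
eef_rot: [-0.0, 1.0, 0.001, 0.0]
force: [0.6, 0.3, 0.2]
gripper_width: 0.0357
time: 13.58
tcp_pos: [0.6165, -0.251, 0.024]
eef_rot: [-0.0, 1.0, 0.001, 0.0]
force: [-0.2, -0.2, 0.3]
gripper_width: 0.0233
t 13.58 tcp [ 0.6165 -0.251   0.024 ] w 0.0233 F [-0.2 -0.2  0.3]
theta 0.12 tilt 0.01
shift tool [-0.1257 -0.3307 -0.1159]
turn [-1.00e-04 -1.00e-04  2.15e-01]
shift after turn [-0.1933 -0.2962 -0.116 ]
```

```bash
python3 -m inch '[[1,[0,0,-0.015],[0,0,0]],[1,[0,0,-0.03],[0,0,0]],[1,[0,0,-0.035],[0,0,0]],[1,[0,0,-0.036],[0,0,0]],[1,[0,0,0],[0,0,0.107]]]'; for i in 1; do python3 -m inch '[[1,[0,0,0],[0,0,0.107]],[1,[-0.0193,-0.0296,0],[0,0,0]],[1,[-0.0193,-0.0296,0],[0,0,0]],[1,[-0.0193,-0.0296,0],[0,0,0]],[1,[-0.0193,-0.0296,0],[0,0,0]]]';python3 -m inch '[[1,[-0.0193,-0.0296,0],[0,0,0]],[1,[-0.0193,-0.0296,0],[0,0,0]],[1,[-0.0193,-0.0296,0],[0,0,0]],[1,[-0.0193,-0.0296,0],[0,0,0]],[1,[-0.0193,-0.0296,0],[0,0,0]]]'; done;python3 -m inch '[[1,[-0.0193,-0.0296,0],[0,0,0]],[1,[0,0,0],[0,0,0]],[1,[0,0,0],[0,0,0]],[1,[0,0,0],[0,0,0]]]'
python3 - <<'E'
from h import *
plan(*tray(-36,86),0.031,-12.2)
snap('wrist','w7')
E
```

```text
time: 14.0
tcp_pos: [0.6193, -0.2532, 0.1492]
eef_rot: [0.001, 0.999, -0.052, 0.005]
force: [0.2, -0.7, 1.1]
gripper_width: 0.0232
time: 14.42
tcp_pos: [0.5652, -0.118, 0.1409]
eef_rot: [-0.0, 0.994, -0.106, 0.0]
force: [0.3, 0.1, 1.0]
gripper_width: 0.023
time: 14.83
tcp_pos: [0.5021, 0.0472, 0.1412]
eef_rot: [-0.0, 0.994, -0.106, 0.001]
force: [0.9, -0.0, -0.5]
gripper_width: 0.0231
time: 15.17
tcp_pos: [0.4904, 0.0785, 0.1409]
eef_rot: [-0.0, 0.994, -0.106, 0.0]
force: [0.6, -1.3, -0.1]
gripper_width: 0.0233
t 15.17 tcp [0.4904 0.0785 0.1409] w 0.0233 F [ 0.6 -1.3 -0.1]
theta -12.16 tilt 0.06
shift tool [-0.0005 -0.0008  0.1099]
turn [-0.0007 -0.0009  0.0007]
shift after turn [-0.0004 -0.0008  0.1099]
```

View pics/w7.png

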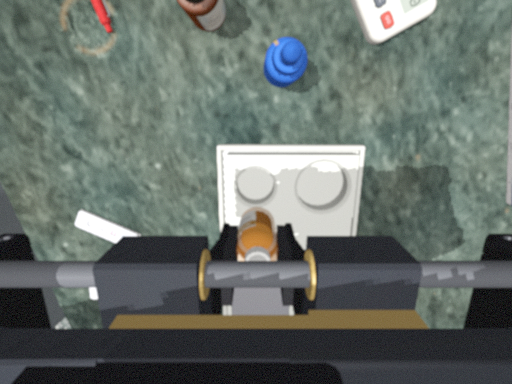

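```bash
python3 -m inch '[[1,[-0.0005,-0.0008,0.03],[0,0,0]],[1,[0,0,0.03],[0,0,0]],[1,[0,0,0.025],[0,0,0]],[1,[0,0,0.015],[0,0,0]],[1,[0,0,0.006],[0,0,0]]]'; python3 -m inch '[[1,[0,0,0],[0,0,0]],[1,[0,0,0],[0,0,0]],[1,[0,0,0],[0,0,0]]]'
python3 - <<'E'
from h import *
plan(*tray(-36,86),0.030,-12.2)
E
```

```text
time: 15.63
tcp_pos: [0.4888, 0.0778, 0.032]
eef_rot: [0.001, 0.994, -0.107, -0.001]
force: [-0.7, -0.6, -0.9]
gripper_width: 0.0232
time: 15.88
tcp_pos: [0.4908, 0.0796, 0.0353]
eef_rot: [-0.0, 0.994, -0.106, 0.001]
force: [-0.0, -0.5, 0.7]
gripper_width: 0.0231
t 15.88 tcp [0.4908 0.0796 0.0353] w 0.0231 F [-0.  -0.5  0.7]
theta -12.19 tilt 0.11
shift tool [-0.0006  0.0004  0.0053]
turn [-0.0011 -0.0016  0.0002]
shift after turn [-0.0006  0.0004  0.0053]
```

```bash
python3 -m inch '[[1,[-0.0004,0,0.003],[0,0,0]],[1,[0,0,0],[0,0,0]],[1,[0,0,0],[0,0,0]]]';python3 -c "
from h import *
plan(*tray(-36,86),0.030,-12.2)"
```

```text
time: 16.13
tcp_pos: [0.4895, 0.08, 0.0314]
eef_rot: [-0.0, 0.994, -0.106, 0.0]
force: [0.0, 0.8, -0.2]
gripper_width: 0.0231
t 16.13 tcp [0.4895 0.08   0.0314] w 0.0231 F [ 0.   0.8 -0.2]
theta -12.14 tilt 0.04
shift tool [0.0008 0.0005 0.0014]
turn [-0.0006 -0.0004  0.001 ]
shift after turn [0.0008 0.0005 0.0014]
```

```bash
python3 -m inch '[[1,[0.0005,0,0.001],[0,0,0]],[1,[0,0,0],[0,0,0]],[1,[0,0,0],[0,0,0]],[0.6,[0,0,0],[0,0,0]],[0.3,[0,0,0],[0,0,0]]]';python3 -m inch '[[0.2,[0,0,0],[0,0,0]],[0.2,[0,0,0],[0,0,0]],[0.2,[0,0,0],[0,0,0]],[0.2,[0,0,-0.01],[0,0,0]],[0.2,[0,0,-0.03],[0,0,0]]]';python3 -m inch '[[0,[0,0,-0.035],[0,0,0]],[0,[0,0,-0.035],[0,0,0]],[0,[0.005,0.03,-0.01],[0,0,0]],[0,[0.005,0.035,0],[0,0,0]],[0,[0.005,0.03,0],[0,0,0]]]';python3 -m inch '[[0,[0,0,0],[0,0,0]],[0,[0,0,0],[0,0,0]]]'
python3 - <<'E'
from h import *
p=snap('wrist','w8')
p['depth']=p['depth'].copy();p['depth'][220:]=0
blobs(p,.03,.12)
plan(0.507,-0.2565,0.15,90)
E
```

```text
time: 16.55
tcp_pos: [0.4899, 0.0798, 0.0301]
eef_rot: [-0.0, 0.994, -0.106, 0.0]
force: [0.1, -0.2, 0.5]
gripper_width: 0.0304
time: 16.97
tcp_pos: [0.4874, 0.0791, 0.068]
eef_rot: [0.002, 0.994, -0.106, -0.003]
force: [0.4, 0.5, 0.0]
gripper_width: 0.0616
time: 17.38
tcp_pos: [0.4849, -0.0178, 0.1519]
eef_rot: [-0.001, 0.994, -0.106, 0.001]
force: [0.3, -0.1, 0.3]
gripper_width: 0.0859
time: 17.55
tcp_pos: [0.4845, -0.0179, 0.1508]
eef_rot: [-0.0, 0.994, -0.108, 0.0]
force: [0.6, 0.9, -0.6]
gripper_width: 0.0866
px [239.4  82.9] n 660 mid [0.4926 0.0793 0.0501] mean [0.4929 0.0786 0.0546] ext [0.0235 0.0237 0.0391] zmax 0.0696 rgb [161. 143. 129.]
t 17.6 tcp [ 0.4846 -0.0163  0.1506] w 0.0872 F [ 0.9  1.7 -0.2]
theta -12.22 tilt 0.05
shift tool [0.0727 0.23   0.0004]
turn [-3.0000e-04 -1.0000e-03 -1.7841e+00]
shift after turn [-0.2402  0.0224  0.0006]
```

View pics/w8.png

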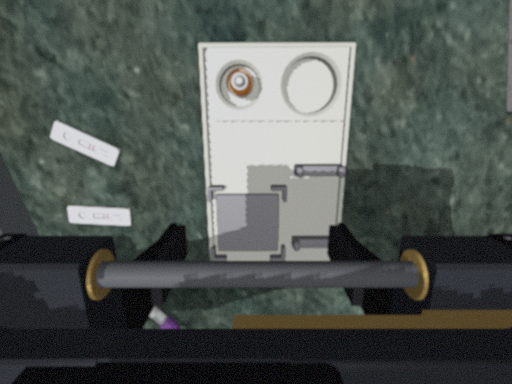

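```bash
python3 -m inch '[[0,[0.0121,0.0383,0],[0,0,0]],[0,[0.0121,0.0383,0],[0,0,0]],[0,[0.0121,0.0383,0],[0,0,0]],[0,[0.0121,0.0383,0],[0,0,0]],[0,[0.0121,0.0383,0],[0,0,0]]]' 20; python3 -m inch '[[0,[0.0121,0.0383,0],[0,0,0]],[0,[0,0,0],[0,0,0]],[0,[0,0,0],[0,0,0]],[0,[0,0,0],[0,0,0]]]'
python3 - <<'E'
from h import *
plan(0.507,-0.2565,0.036,-12.2)
E
```

```text
time: 18.02
tcp_pos: [0.5041, -0.2162, 0.1502]
eef_rot: [-0.0, 0.995, -0.104, 0.0]
force: [0.8, -0.2, 0.1]
gripper_width: 0.0871
time: 18.35
tcp_pos: [0.5077, -0.2547, 0.1496]
eef_rot: [-0.0, 0.994, -0.105, -0.0]
force: [0.1, 0.2, -0.7]
gripper_width: 0.0869
t 18.35 tcp [ 0.5077 -0.2547  0.1496] w 0.0869 F [ 0.1  0.2 -0.7]
theta -12.07 tilt 0.07
shift tool [-1.000e-04  2.000e-03  1.136e-01]
turn [-0.0005  0.001   0.0023]
shift after turn [-0.0003  0.0019  0.1136]
```

```bash
python3 -m inch '[[0,[0,0.0018,0.03],[0,0,0]],[0,[0,0,0.03],[0,0,0]],[0,[0,0,0.025],[0,0,0]],[0,[0,0,0.015],[0,0,0]],[0.3,[0,0,0.012],[0,0,0]]]'; python3 -m inch '[[0.5,[0,0,0],[0,0,0]],[0.6,[0,0,0],[0,0,0]],[1,[0,0,0],[0,0,0]],[1,[0,0,0],[0,0,0]],[1,[0,0,0],[0,0,0]]]'
 python3 -m inch '[[1,[0,0,0],[0,0,0]],[1,[0,0,0],[0,0,0]],[1,[0,0,0],[0,0,0]],[1,[0,0,0],[0,0,0]],[1,[0,0,0],[0,0,0]]]'
python3 - <<'E'
from h import *
plan(*tray(31,86),0.16,-12.2)
E
```

```text
time: 18.77
tcp_pos: [0.507, -0.2547, 0.0363]
eef_rot: [-0.001, 0.995, -0.104, -0.001]
force: [0.9, 0.7, 0.3]
gripper_width: 0.0849
time: 19.18
tcp_pos: [0.5075, -0.258, 0.039]
eef_rot: [-0.0, 0.994, -0.106, 0.001]
force: [0.8, -0.5, -0.4]
gripper_width: 0.0547
time: 19.6
tcp_pos: [0.5068, -0.258, 0.0381]
eef_rot: [-0.0, 0.994, -0.106, 0.0]
force: [-0.0, 0.2, 2.4]
gripper_width: 0.0333
t 19.6 tcp [ 0.5068 -0.258   0.0381] w 0.0333 F [-0.   0.2  2.4]
theta -12.15 tilt 0.01
shift tool [-0.0203 -0.3262 -0.1218]
turn [-0.0001 -0.0002  0.0009]
shift after turn [-0.0206 -0.3262 -0.1219]
```

```bash
python3 -m inch '[[1,[0,0,-0.015],[0,0,0]],[1,[0,0,-0.03],[0,0,0]],[1,[0,0,-0.035],[0,0,0]],[1,[0,0,-0.035],[0,0,0]],[1,[-0.0023,-0.0361,0],[0,0,0]]]'; python3 -m inch '[[1,[-0.0023,-0.0361,0],[0,0,0]],[1,[-0.0023,-0.0361,0],[0,0,0]],[1,[-0.0023,-0.0361,0],[0,0,0]],[1,[-0.0023,-0.0361,0],[0,0,0]],[1,[-0.0023,-0.0361,0],[0,0,0]]]';python3 -m inch '[[1,[-0.0023,-0.0361,0],[0,0,0]],[1,[-0.0023,-0.0361,0],[0,0,0]],[1,[-0.0023,-0.0361,0],[0,0,0]],[1,[0,0,0],[0,0,0]],[1,[0,0,0],[0,0,0]]]'
python3 - <<'E'
from h import *
plan(*tray(31,84.5),0.0465,-12.2)
snap('wrist','w9')
E
```

```text
time: 20.02
tcp_pos: [0.5126, -0.2304, 0.1597]
eef_rot: [0.002, 0.994, -0.111, 0.004]
force: [0.9, -1.9, -0.8]
gripper_width: 0.0333
time: 20.43
tcp_pos: [0.5387, -0.0415, 0.1531]
eef_rot: [-0.0, 0.994, -0.106, 0.0]
force: [1.7, -0.7, -0.2]
gripper_width: 0.033
time: 20.85
tcp_pos: [0.5547, 0.0666, 0.1526]
eef_rot: [0.0, 0.995, -0.104, -0.0]
force: [-0.6, -0.6, -0.1]
gripper_width: 0.0333
t 20.85 tcp [0.5547 0.0666 0.1526] w 0.0333 F [-0.6 -0.6 -0.1]
theta -11.89 tilt 0.04
shift tool [0.0013 0.0026 0.1061]
turn [0.0002 0.0006 0.0055]
shift after turn [0.0012 0.0026 0.1061]
```

View pics/w9.png

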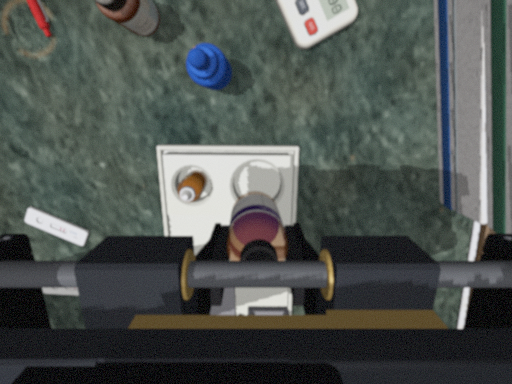

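```bash
python3 -m inch '[[1,[0.0012,0.0026,0.03],[0,0,0.005]],[1,[0,0,0.03],[0,0,0]],[1,[0,0,0.025],[0,0,0]],[1,[0,0,0.015],[0,0,0]],[1,[0,0,0.004],[0,0,0]]]'; python3 -m inch '[[1,[0,0,0],[0,0,0]],[1,[0,0,0],[0,0,0]],[1,[0,0,0],[0,0,0]]]'
python3 - <<'E'
from h import *
plan(*tray(31,84.5),0.0445,-12.2)
E
```

```text
time: 21.32
tcp_pos: [0.5537, 0.0592, 0.0465]
eef_rot: [0.001, 0.994, -0.109, -0.002]
force: [-0.4, -0.6, 0.9]
gripper_width: 0.0333
time: 21.57
tcp_pos: [0.5565, 0.0609, 0.0504]
eef_rot: [-0.0, 0.994, -0.109, 0.001]
force: [-0.5, -1.0, -0.4]
gripper_width: 0.0331
t 21.57 tcp [0.5565 0.0609 0.0504] w 0.0331 F [-0.5 -1.  -0.4]
theta -12.48 tilt 0.12
shift tool [-0.0017 -0.0025  0.0059]
turn [-0.0011 -0.0019 -0.0048]
shift after turn [-0.0017 -0.0026  0.0059]
```

```bash
python3 -m inch '[[1,[-0.001,-0.0022,0.003],[0,0,-0.004]],[1,[0,0,0],[0,0,0]],[1,[0,0,0],[0,0,0]],[1,[0,0,0],[0,0,0]]]'
python3 - <<'E'
from h import *
plan(*tray(31,84.5),0.0445,-12.2)
E
```

```text
time: 21.9
tcp_pos: [0.5552, 0.0638, 0.0463]
eef_rot: [-0.0, 0.994, -0.106, 0.0]
force: [-0.5, -0.5, -0.4]
gripper_width: 0.0335
t 21.9 tcp [0.5552 0.0638 0.0463] w 0.0335 F [-0.5 -0.5 -0.4]
theta -12.19 tilt 0.03
shift tool [0.0002 0.     0.0018]
turn [-0.0004 -0.0003  0.0001]
shift after turn [0.0002 0.     0.0018]
```

Lower, open to ~58 mm, lift straight up, move back over the dock.

```bash
python3 -m inch '[[1,[0,0,0.0015],[0,0,0]],[1,[0,0,0],[0,0,0]],[0.7,[0,0,0],[0,0,0]],[0.5,[0,0,0],[0,0,0]],[0.35,[0,0,0],[0,0,0]]]';python3 -m inch '[[0.35,[0,0,0],[0,0,0]],[0.35,[0,0,0],[0,0,0]],[0.35,[0,0,-0.01],[0,0,0]],[0.35,[0,0,-0.03],[0,0,0]],[0.35,[0,0,-0.035],[0,0,0]]]';python3 -m inch '[[0.35,[0,0,-0.035],[0,0,0]],[0.35,[0,0.03,-0.02],[0,0,0]],[0,[0,0.035,0],[0,0,0]],[0,[0,0.03,0],[0,0,0]],[0,[0,0,0],[0,0,0]]]'
python3 - <<'E'
from h import *
p=snap('wrist','w10')
p['depth']=p['depth'].copy();p['depth'][220:]=0
blobs(p,.03,.12)
plan(0.637,0.226,0.15,0)
E
```

```text
time: 22.32
tcp_pos: [0.5551, 0.0636, 0.0446]
eef_rot: [-0.0, 0.994, -0.106, 0.0]
force: [0.8, -0.5, 0.1]
gripper_width: 0.0404
time: 22.73
tcp_pos: [0.5537, 0.0632, 0.1195]
eef_rot: [0.001, 0.994, -0.106, -0.002]
force: [0.0, 0.3, 0.1]
gripper_width: 0.0565
time: 23.15
tcp_pos: [0.5339, -0.0362, 0.1762]
eef_rot: [0.0, 0.994, -0.11, 0.001]
force: [-0.2, -0.8, -0.0]
gripper_width: 0.0695
px [487.7  74.5] n 7066 mid [ 0.7726 -0.02    0.061 ] mean [0.7596 0.0166 0.0611] ext [0.0432 0.2207 0.0619] zmax 0.0919 rgb [115. 119. 117.]
px [251.7  74.8] n 1242 mid [0.5542 0.0656 0.0629] mean [0.5544 0.0645 0.0732] ext [0.0336 0.0336 0.0593] zmax 0.0925 rgb [91. 71. 67.]
px [185.6  77.3] n 625 mid [0.4929 0.0792 0.0498] mean [0.495  0.0778 0.0531] ext [0.0232 0.0237 0.0391] zmax 0.0694 rgb [144. 124. 107.]
t 23.2 tcp [ 0.5345 -0.0328  0.1758] w 0.0732 F [-0.4  0.4  0.3]
theta -12.54 tilt 0.08
shift tool [ 0.0438 -0.2749  0.026 ]
turn [-0.0006 -0.0013 -0.2189]
shift after turn [ 0.1025 -0.2588  0.0258]
```

View pics/w10.png

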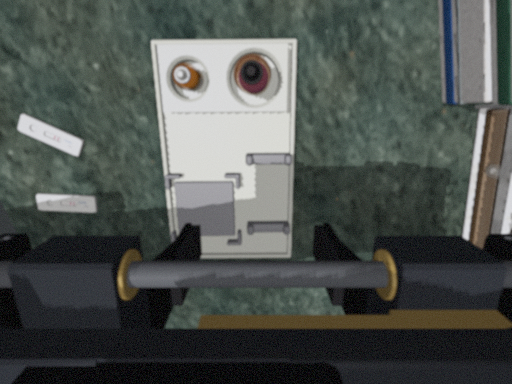

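```bash
python3 -m inch '[[0,[0.01,-0.036,-0.006],[0,0,0]],[0,[0.01,-0.036,-0.006],[0,0,0]],[0,[0.01,-0.036,-0.006],[0,0,0]],[0,[0,0,-0.006],[0,0,0]],[0,[0,0,0],[0,0,0]]]';python3 -m inch '[[0,[0,0,0],[0,0,0]],[0,[0,0,0],[0,0,0]]]'
cat > tm.py <<'E'
from h import *
import sys
n=sys.argv[1]
p=snap('wrist',n);np.savez(n+'.npz',**{k:p[k] for k in p if k!='shot'})
p['depth']=p['depth'].copy();p['depth'][225:]=0
P,u,v=cloud(p);H=np.zeros(p['depth'].shape);H[v,u]=P[:,2];X=np.zeros(H.shape+(3,));X[v,u]=P
m=((H>.008)&(H<.024)).astype(np.uint8)
n,l,s,c=cv2.connectedComponentsWithStats(m)
for i in range(1,n):
    if s[i,4]>300: print(c[i],s[i,4],cv2.minAreaRect(X[l==i][:,:2].astype(np.float32)),np.median(X[l==i][:,2]))
E
python3 tm.py w11; python3 -c "
from h import *
plan(.637,.226,.15,0)"
```

```text
time: 23.62
tcp_pos: [0.5879, 0.0737, 0.1992]
eef_rot: [-0.0, 0.995, -0.104, 0.0]
force: [-0.4, -0.3, 0.3]
gripper_width: 0.0865
time: 23.78
tcp_pos: [0.5867, 0.0693, 0.1984]
eef_rot: [0.0, 0.994, -0.107, -0.0]
force: [1.1, -0.3, -0.3]
gripper_width: 0.0873
[275.29148376  27.39244952] 3417 ((0.6428499221801758, 0.22237342596054077), (0.06193734332919121, 0.06554221361875534), 16.249061584472656) 0.01653680068561303
[389.29795918  97.40408163] 1225 ((0.752872109413147, 0.10930463671684265), (0.0029823780059814453, 0.22611525654792786), 0.08476661145687103) 0.01850999246518925
[207.03864279 170.86522149] 1061 ((0.5230615735054016, 0.06162296235561371), (0.09814660251140594, 0.15024961531162262), 77.5069351196289) 0.010740230351942659
t 23.83 tcp [0.5867 0.0691 0.1984] w 0.0869 F [-0.8 -0.7  0.5]
theta -12.29 tilt 0.02
shift tool [ 0.0158 -0.164   0.0484]
turn [-0.      0.0004 -0.2144]
shift after turn [ 0.0503 -0.1569  0.0484]
```

View pics/w11.png

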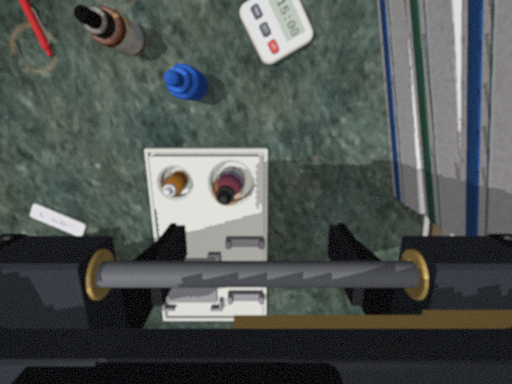

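```bash
for i in 1 2 3; do python3 -m inch '[[0,[0,0,0],[0,0,-0.122]],[0,[0,0,0],[0,0,-0.122]],[0,[0,0,0],[0,0,-0.122]],[0,[0,0,0],[0,0,-0.122]],[0,[0,0,0],[0,0,-0.122]]]' | head -2; done;python3 -m inch '[[0,[0,0,0],[0,0,-0.122]],[0,[0,0,0],[0,0,-0.117]],[0,[0,0,0],[0,0,0]],[0,[0,0,0],[0,0,0]]]'
python3 - <<'E'
from h import *
plan(.6428,.2224,.10,106.25)
E
```

```text
time: 24.25
tcp_pos: [0.5867, 0.0691, 0.1984]
time: 24.67
tcp_pos: [0.5867, 0.069, 0.1984]
time: 25.08
tcp_pos: [0.5867, 0.069, 0.1985]
time: 25.42
tcp_pos: [0.5868, 0.0692, 0.1985]
eef_rot: [-0.0, 0.601, 0.799, 0.0]
force: [-0.0, -0.4, -0.9]
gripper_width: 0.0868
t 25.42 tcp [0.5868 0.0692 0.1985] w 0.0868 F [-0.  -0.4 -0.9]
theta 106.06 tilt 0.02
shift tool [0.1317 0.0962 0.0985]
turn [-0.0001 -0.0003 -0.0033]
shift after turn [0.1314 0.0966 0.0985]
```

```bash
python3 -m inch '[[0,[0.0329,0.0241,0],[0,0,0]],[0,[0.0329,0.0241,0],[0,0,0]],[0,[0.0329,0.0241,0],[0,0,0]],[0,[0.0329,0.0241,0],[0,0,-0.003]],[0,[0,0,0.035],[0,0,0]]]';python3 -m inch '[[0,[0,0,0.035],[0,0,0]],[0,[0,0,0.028],[0,0,0]],[0,[0,0,0],[0,0,0]],[0,[0,0,0],[0,0,0]],[0,[0,0,0],[0,0,0]]]'
python3 - <<'E'
from h import *
plan(.6428,.2224,.005,106.25)
snap('wrist','w12')
E
```

```text
time: 25.83
tcp_pos: [0.6459, 0.2349, 0.1692]
eef_rot: [0.001, 0.596, 0.803, 0.007]
force: [1.0, 2.3, 0.7]
gripper_width: 0.0874
time: 26.25
tcp_pos: [0.6436, 0.2233, 0.1028]
eef_rot: [0.001, 0.599, 0.801, 0.001]
force: [0.5, 0.1, 1.5]
gripper_width: 0.087
t 26.25 tcp [0.6436 0.2233 0.1028] w 0.087 F [0.5 0.1 1.5]
theta 106.38 tilt 0.14
shift tool [-0.0007 -0.0013  0.0978]
turn [ 0.0025 -0.0001  0.0023]
shift after turn [-0.0006 -0.0011  0.0978]
```

View pics/w12.png

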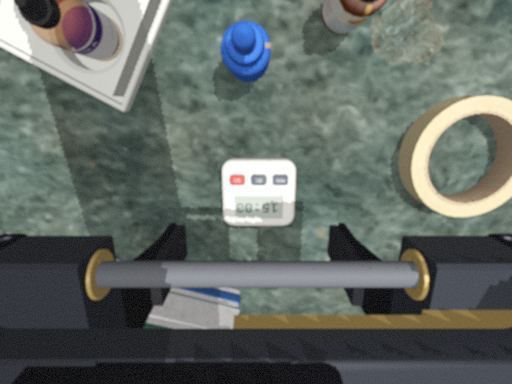

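```bash
python3 -m inch '[[0,[-0.0006,-0.0012,0.03],[0,0,0]],[0,[0,0,0.03],[0,0,0]],[0,[0,0,0.02],[0,0,0]],[0,[0,0,0.01],[0,0,0]],[0,[0,0,0.003],[0,0,0]]]' 20;python3 -m inch '[[0,[0,0,0],[0,0,0]],[0,[0,0,0],[0,0,0]],[0,[0,0,0],[0,0,0]]]'
python3 - <<'E'
from h import *
plan(.6428,.2224,.005,106.25)
E
```

```text
time: 26.72
tcp_pos: [0.6416, 0.2225, 0.0075]
eef_rot: [-0.0, 0.598, 0.801, -0.0]
force: [0.5, -0.7, 0.4]
gripper_width: 0.0873
time: 26.97
tcp_pos: [0.6429, 0.2229, 0.0097]
eef_rot: [0.001, 0.598, 0.801, 0.001]
force: [-0.9, -0.2, 0.4]
gripper_width: 0.087
t 26.97 tcp [0.6429 0.2229 0.0097] w 0.087 F [-0.9 -0.2  0.4]
theta 106.5 tilt 0.18
shift tool [-0.0004 -0.0002  0.0047]
turn [ 0.003  -0.0005  0.0044]
shift after turn [-0.0004 -0.0002  0.0047]
```

```bash
python3 -m inch '[[0.1,[0,0,0.003],[0,0,0.004]],[0.3,[0,0,0],[0,0,0]],[1,[0,0,0],[0,0,0]],[1,[0,0,0],[0,0,0]],[1,[0,0,0],[0,0,0]]]' 25;python3 -m inch '[[1,[0,0,0],[0,0,0]],[1,[0,0,0],[0,0,0]],[1,[0,0,0],[0,0,0]]]'
python3 - <<'E'
from h import *
plan(.6428,.2224,.12,106.25)
E
```

```text
time: 27.38
tcp_pos: [0.6417, 0.2226, 0.0047]
eef_rot: [-0.0, 0.6, 0.8, 0.0]
force: [-0.7, -0.8, 2.0]
gripper_width: 0.0645
time: 27.63
tcp_pos: [0.6417, 0.2225, 0.0047]
eef_rot: [0.0, 0.6, 0.8, 0.0]
force: [-1.5, 1.0, 1.7]
gripper_width: 0.0648
t 27.63 tcp [0.6417 0.2225 0.0047] w 0.0648 F [-1.5  1.   1.7]
theta 106.28 tilt 0.01
shift tool [-0.0004  0.0011 -0.1153]
turn [ 0.0002 -0.0001  0.0006]
shift after turn [-0.0005  0.001  -0.1153]
```

```bash
python3 -m inch '[[1,[0,0,-0.01],[0,0,0]],[1,[0,0,-0.03],[0,0,0]],[1,[0,0,-0.04],[0,0,0]],[1,[0,0,-0.04],[0,0,0]],[1,[0,0,-0.03],[0,0,0.124]]]';python3 -m inch '[[1,[0,0,0],[0,0,0.124]],[1,[0,0,0],[0,0,0.124]],[1,[0,0,0],[0,0,0.124]],[1,[0,0,0],[0,0,0]],[1,[0,0,0],[0,0,0]]]'
python3 - <<'E'
from h import *
plan(*tray(-30,-60),.10,77.8)
snap('wrist','w13')
E
```

```text
time: 28.05
tcp_pos: [0.6423, 0.2222, 0.1589]
eef_rot: [0.001, 0.648, 0.762, 0.001]
force: [0.8, 0.2, 0.3]
gripper_width: 0.0651
time: 28.47
tcp_pos: [0.6415, 0.2225, 0.1549]
eef_rot: [0.0, 0.777, 0.63, 0.0]
force: [-0.2, -0.6, -0.4]
gripper_width: 0.065
t 28.47 tcp [0.6415 0.2225 0.1549] w 0.065 F [-0.2 -0.6 -0.4]
theta 78.1 tilt 0.01
shift tool [-0.3173 -0.1133  0.0549]
turn [0.0002 0.0001 0.0052]
shift after turn [-0.3179 -0.1117  0.0549]
```

View pics/w13.png

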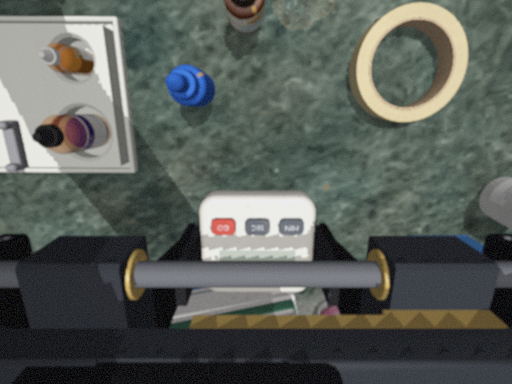

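```bash
python3 -m inch '[[1,[-0.0353,-0.0124,0],[0,0,0.005]],[1,[-0.0353,-0.0124,0],[0,0,0]],[1,[-0.0353,-0.0124,0],[0,0,0]],[1,[-0.0353,-0.0124,0],[0,0,0]],[1,[-0.0353,-0.0124,0],[0,0,0]]]';python3 -m inch '[[1,[-0.0353,-0.0124,0],[0,0,0]],[1,[-0.0353,-0.0124,0],[0,0,0]],[1,[-0.0353,-0.0124,0],[0,0,0]],[1,[-0.0353,-0.0124,0],[0,0,0]],[1,[0,0,0],[0,0,0]]]';python3 -m inch '[[1,[0,0,0],[0,0,0]],[1,[0,0,0],[0,0,0]],[1,[0,0,0],[0,0,0]]]'
python3 - <<'E'
from h import *
plan(*tray(-30,-60),.018,77.8)
snap('wrist','w14')
E
```

```text
time: 28.93
tcp_pos: [0.5421, 0.0618, 0.1545]
eef_rot: [0.0, 0.778, 0.628, 0.0]
force: [0.7, -1.0, 0.1]
gripper_width: 0.0648
time: 29.35
tcp_pos: [0.4612, -0.0704, 0.1548]
eef_rot: [-0.0, 0.781, 0.625, -0.0]
force: [0.3, -0.5, -0.5]
gripper_width: 0.0649
time: 29.6
tcp_pos: [0.465, -0.0629, 0.1547]
eef_rot: [0.0, 0.778, 0.628, 0.0]
force: [0.4, 0.1, -1.4]
gripper_width: 0.0648
t 29.6 tcp [ 0.465  -0.0629  0.1547] w 0.0648 F [ 0.4  0.1 -1.4]
theta 77.75 tilt 0.02
shift tool [-0.0016  0.0005  0.1367]
turn [ 0.0004 -0.     -0.0008]
shift after turn [-0.0016  0.0005  0.1367]
```

View pics/w14.png

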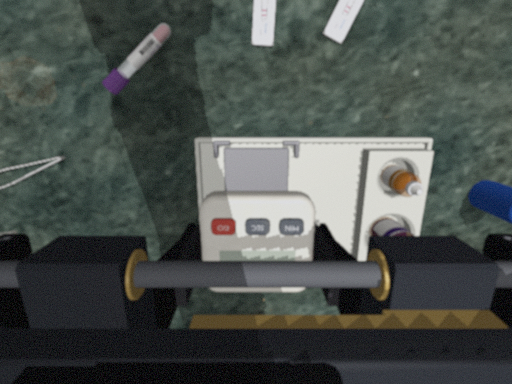

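```bash
python3 -m inch '[[1,[-0.0016,0,0.035],[0,0,0]],[1,[0,0,0.035],[0,0,0]],[1,[0,0,0.03],[0,0,0]],[1,[0,0,0.02],[0,0,0]],[1,[0,0,0.01],[0,0,0]]]';python3 -m inch '[[1,[0,0,0],[0,0,0]],[1,[0,0,0],[0,0,0]],[1,[0,0,0],[0,0,0]]]'
python3 - <<'E'
from h import *
plan(*tray(-30,-60),.0155,77.8)
snap('wrist','w15')
E
```

```text
time: 30.07
tcp_pos: [0.4627, -0.0647, 0.0218]
eef_rot: [-0.001, 0.779, 0.627, -0.002]
force: [-0.3, 0.3, -0.0]
gripper_width: 0.0645
time: 30.32
tcp_pos: [0.4653, -0.0652, 0.0258]
eef_rot: [0.001, 0.779, 0.627, 0.001]
force: [-0.2, -0.1, -0.2]
gripper_width: 0.0646
t 30.32 tcp [ 0.4653 -0.0652  0.0258] w 0.0646 F [-0.2 -0.1 -0.2]
theta 77.61 tilt 0.11
shift tool [ 0.0006 -0.0002  0.0103]
turn [ 0.0018 -0.0006 -0.0032]
shift after turn [ 0.0006 -0.0002  0.0103]
```

View pics/w15.png

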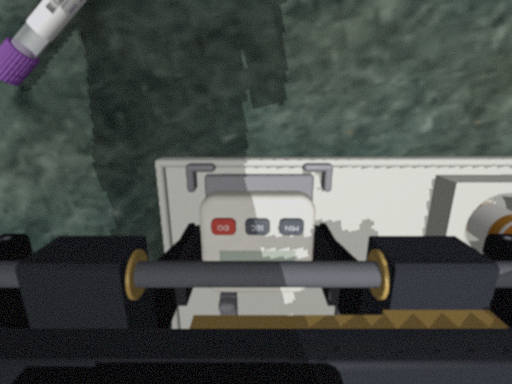

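```bash
python3 -m inch '[[1,[0.0006,0,0.005],[0,0,-0.003]],[1,[0,0,0.004],[0,0,0]],[1,[0,0,0],[0,0,0]],[1,[0,0,0],[0,0,0]]]'
python3 - <<'E'
from h import *
plan(*tray(-30,-60),.0150,77.8)
E
```

```text
time: 30.7
tcp_pos: [0.4641, -0.0648, 0.0154]
eef_rot: [-0.0, 0.779, 0.628, -0.0]
force: [0.1, -0.7, -1.4]
gripper_width: 0.0649
t 30.7 tcp [ 0.4641 -0.0648  0.0154] w 0.0649 F [ 0.1 -0.7 -1.4]
theta 77.75 tilt 0.01
shift tool [0.0004 0.001  0.0004]
turn [-0.0003 -0.     -0.0009]
shift after turn [0.0004 0.001  0.0004]
```

```bash
python3 -m inch '[[0.2,[0,0,0],[0,0,0]],[0.1,[0,0,0],[0,0,0]],[0,[0,0,0],[0,0,0]],[0,[0,0,0],[0,0,0]],[0,[0,0,-0.005],[0,0,0]]]';python3 -m inch '[[0,[0,0,-0.02],[0,0,0]],[0,[0,0,-0.04],[0,0,0]],[0,[0,0,-0.04],[0,0,0]],[0,[0,0,-0.04],[0,0,0]],[0,[0,0.02,-0.03],[0,0,0]]]';python3 -m inch '[[0,[0,0.04,0],[0,0,0]],[0,[0,0.03,0],[0,0,0]],[0,[0,0,0],[0,0,0]],[0,[0,0,0],[0,0,0]]]'
python3 tm.py w16; python3 -c "
from h import *
plan(0.4043,-0.3305,.2,5.2)"
```

```text
time: 31.12
tcp_pos: [0.4637, -0.0648, 0.0201]
eef_rot: [-0.0, 0.779, 0.628, -0.0]
force: [0.3, -0.8, -0.3]
gripper_width: 0.0845
time: 31.53
tcp_pos: [0.4825, -0.0693, 0.1944]
eef_rot: [-0.0, 0.779, 0.627, 0.001]
force: [1.6, -0.0, -1.0]
gripper_width: 0.0869
time: 31.87
tcp_pos: [0.5526, -0.0845, 0.19]
eef_rot: [0.0, 0.779, 0.627, -0.001]
force: [-0.9, -0.9, 0.5]
gripper_width: 0.0869
[283.80152672 117.33898784] 3537 ((0.5081059336662292, -0.012984797358512878), (0.2498917430639267, 0.14857904613018036), 77.65757751464844) 0.011509595691417629
[264.37406015  90.59774436] 532 ((0.4662553071975708, -0.06500492990016937), (0.06969062983989716, 0.06936711072921753), 77.69185638427734) 0.01020161953221052
[359.58680556 118.171875  ] 576 ((0.5197256803512573, 0.03987489268183708), (0.0014737406745553017, 0.12750621140003204), 77.57597351074219) 0.016386692292364113
[476.94407895 110.64802632] 304 ((0.5364949107170105, 0.1720469743013382), (0.014922215603291988, 0.03268951550126076), 78.11754608154297) 0.01627012852275156
[ 16.33603239 178.27327935] 988 ((0.4947815537452698, -0.37735944986343384), (0.043637506663799286, 0.05611518770456314), 86.3604965209961) 0.019405351885626282
t 31.92 tcp [ 0.5518 -0.0844  0.1902] w 0.087 F [-0.3 -0.8  0.1]
theta 77.7 tilt 0.09
shift tool [-0.2719 -0.0917 -0.0094]
turn [-2.0000e-04  1.7000e-03  1.2654e+00]
shift after turn [-0.1692  0.2317 -0.0098]
```

View pics/w16.png

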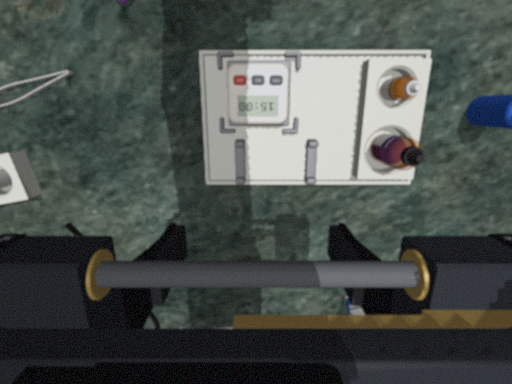

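```bash
for i in 1 2; do python3 -m inch '[[0,[0,0,0],[0,0,0.115]],[0,[0,0,0],[0,0,0.115]],[0,[0,0,0],[0,0,0.115]],[0,[0,0,0],[0,0,0.115]],[0,[0,0,0],[0,0,0.115]]]' | head -2; done;python3 -m inch '[[0,[0,0,0],[0,0,0.115]],[0,[0,0,0],[0,0,0]]]'
python3 -c "
from h import *
plan(0.41,-0.415,.18,5.2)"
```

```text
time: 32.33
tcp_pos: [0.5511, -0.0838, 0.1909]
time: 32.75
tcp_pos: [0.5511, -0.0838, 0.1909]
time: 32.92
tcp_pos: [0.5512, -0.0837, 0.1908]
eef_rot: [-0.001, 0.999, 0.043, 0.0]
force: [0.4, 0.1, 0.3]
gripper_width: 0.0869
t 32.92 tcp [ 0.5512 -0.0837  0.1908] w 0.0869 F [0.4 0.1 0.3]
theta 4.94 tilt 0.09
shift tool [-0.1692  0.3179  0.0103]
turn [-0.0015 -0.0001 -0.0045]
shift after turn [-0.1706  0.3171  0.0108]
```

```bash
for i in 1 2; do python3 -m inch '[[0,[-0.0169,0.0318,0.001],[0,0,0]],[0,[-0.0169,0.0318,0.001],[0,0,0]],[0,[-0.0169,0.0318,0.001],[0,0,0]],[0,[-0.0169,0.0318,0.001],[0,0,0]],[0,[-0.0169,0.0318,0.001],[0,0,0]]]' | head -2; done;python3 -m inch '[[0,[0,0,0],[0,0,0]],[0,[0,0,0],[0,0,0]],[0,[0,0,0],[0,0,0]]]'
python3 - <<'E'
from h import *
plan(0.4043,-0.3305,.05,5.2)
p=snap('wrist','w17');np.savez('w17.npz',**{k:p[k] for k in p if k!='shot'})
for r in spotter.outline_of('forceps',p):
    m=r['region'].astype(np.uint8);print(r['confidence'],r['box'],m.sum())
    v,u=np.nonzero(m);w=np.array([ray_z(p,a,b,.006)[:2] for a,b in zip(u,v)]).astype(np.float32);print(cv2.minAreaRect(w))
cv2.imwrite('pics/w17z.png',cv2.resize(cv2.cvtColor(p['image'],cv2.COLOR_RGB2BGR)[:240,130:390],None,fx=2.4,fy=2.4))
E
```

```text
time: 33.33
tcp_pos: [0.4811, -0.251, 0.1857]
time: 33.75
tcp_pos: [0.4118, -0.417, 0.1807]
time: 34.0
tcp_pos: [0.4129, -0.4155, 0.1805]
eef_rot: [-0.001, 0.999, 0.047, 0.0]
force: [-0.6, 0.7, -0.0]
gripper_width: 0.0871
t 34.0 tcp [ 0.4129 -0.4155  0.1805] w 0.0871 F [-0.6  0.7 -0. ]
theta 5.4 tilt 0.08
shift tool [-0.0007 -0.0853  0.1306]
turn [-0.0012 -0.0006  0.0034]
shift after turn [-0.0009 -0.0855  0.1305]
```

View pics/w17z.png

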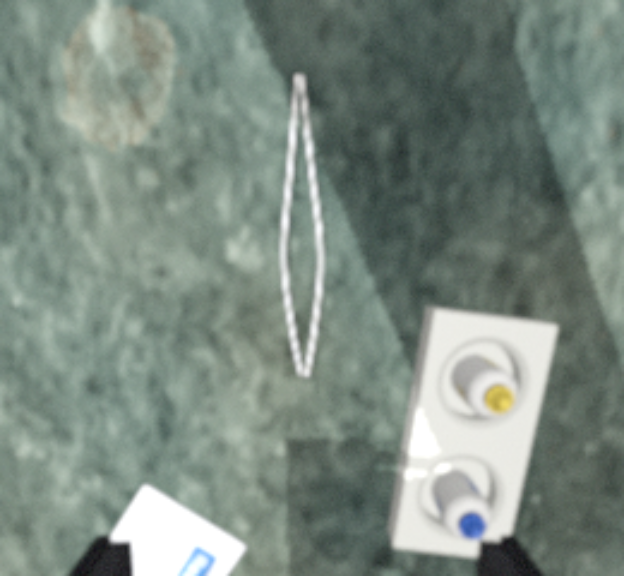

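```bash
python3 - <<'E'
from h import *
f=np.load('w17.npz');p={k:f[k] for k in f}
a=ray_z(p,300/2.4+130,74/2.4,.004);b=ray_z(p,304/2.4+130,376/2.4,.004);c=ray_z(p,303/2.4+130,250/2.4,.004)
l=ray_z(p,284/2.4+130,250/2.4,.006);r=ray_z(p,324/2.4+130,250/2.4,.006)
print(a,b,(a+b)/2,np.linalg.norm(a-b),np.degrees(np.arctan2(-(a-b)[0],(a-b)[1])),c,np.linalg.norm(l-r))
s=slice(0,170)
P,u,v=cloud(p);k=(v<165)&(abs(u-256)<15)&(P[:,2]>.003)&(P[:,2]<.02);print(P[k].mean(0),P[k].min(0),P[k].max(0),k.sum())
E
```

```text
[ 0.39862046 -0.26373974  0.004     ] [ 0.41272334 -0.39555531  0.004     ] [ 0.4056719  -0.32964753  0.004     ] 0.132567848340336 6.106818721784962 [ 0.40674509 -0.33674856  0.004     ] 0.018530589205187093
[ 0.40403846 -0.32674644  0.00823341] [ 0.38940955 -0.39440506  0.00318884] [ 0.41514805 -0.25434606  0.01126099] 315
```

```bash
python3 -m inch '[[0.3,[-0.0005,-0.0405,0],[0,0,-0.01]],[0.3,[-0.0005,-0.0405,0.005],[0,0,0]],[0.3,[0,0,0.04],[0,0,0]],[0.4,[0,0,0.04],[0,0,0]],[0.4,[0,0,0.035],[0,0,0]]]';python3 -m inch '[[0.4,[0,0,0.025],[0,0,0]],[0.4,[0,0,0.015],[0,0,0]],[0.4,[0,0,0],[0,0,0]],[0.4,[0,0,0],[0,0,0]],[0.4,[0,0,0],[0,0,0]]]'
python3 - <<'E'
from h import *
plan(0.406,-0.334,.003,6)
snap('wrist','w18')
E
```

```text
time: 34.52
tcp_pos: [0.4067, -0.3319, 0.0597]
eef_rot: [-0.001, 0.998, 0.055, 0.002]
force: [0.4, 0.2, 0.2]
gripper_width: 0.0613
time: 34.93
tcp_pos: [0.4053, -0.3355, 0.0217]
eef_rot: [0.0, 0.999, 0.052, 0.001]
force: [0.4, 0.6, 0.7]
gripper_width: 0.0523
t 34.93 tcp [ 0.4053 -0.3355  0.0217] w 0.0523 F [0.4 0.6 0.7]
theta 5.93 tilt 0.09
shift tool [ 0.0009 -0.0014  0.0187]
turn [ 0.0006 -0.0014 -0.0013]
shift after turn [ 0.0009 -0.0014  0.0187]
```

View pics/w18.png

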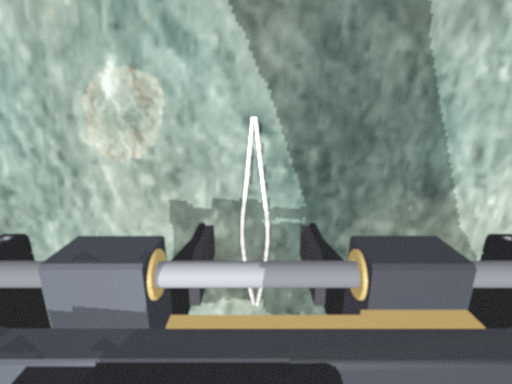

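```bash
python3 -m inch '[[0.5,[0.0009,-0.0014,0.008],[0,0,0]],[0.5,[0,0,0.006],[0,0,0]],[0.5,[0,0,0],[0,0,0]],[0.5,[0,0,0],[0,0,0]],[0.5,[0,0,0],[0,0,0]]]' 20
python3 - <<'E'
from h import *
plan(0.406,-0.334,.0025,6)
E
```

```text
time: 35.4
tcp_pos: [0.405, -0.3342, 0.0066]
eef_rot: [-0.0, 0.999, 0.051, -0.0]
force: [0.2, -0.2, -1.0]
gripper_width: 0.0437
t 35.4 tcp [ 0.405  -0.3342  0.0066] w 0.0437 F [ 0.2 -0.2 -1. ]
theta 5.84 tilt 0.0
shift tool [ 0.001  -0.0001  0.0041]
turn [-0.      0.     -0.0028]
shift after turn [ 0.001  -0.0001  0.0041]
```

```bash
python3 -m inch '[[0.5,[0.0005,0,0.004],[0,0,-0.0025]],[0.5,[0,0,0],[0,0,0]],[1,[0,0,0],[0,0,0]],[1,[0,0,0],[0,0,0]],[1,[0,0,0],[0,0,0]]]' 20;python3 -m inch '[[1,[0,0,0],[0,0,0]],[1,[0,0,0],[0,0,0]],[1,[0,0,0],[0,0,0]],[1,[0,0,0],[0,0,0]]]'
python3 - <<'E'
from h import *
plan(0.406,-0.334,.15,6)
E
```

```text
time: 35.82
tcp_pos: [0.4055, -0.3341, 0.0026]
eef_rot: [0.0, 0.999, 0.052, 0.0]
force: [-0.1, -0.5, 0.1]
gripper_width: 0.0309
time: 36.15
tcp_pos: [0.4055, -0.3341, 0.0026]
eef_rot: [-0.0, 0.999, 0.052, 0.0]
force: [-0.0, 0.5, 0.4]
gripper_width: 0.0178
t 36.15 tcp [ 0.4055 -0.3341  0.0026] w 0.0178 F [-0.   0.5  0.4]
theta 5.99 tilt 0.01
shift tool [ 0.0005 -0.     -0.1474]
turn [-0.0001 -0.0001 -0.0003]
shift after turn [ 0.0005 -0.     -0.1474]
```

```bash
python3 -m inch '[[1,[0,0,0],[0,0,0]],[1,[0,0,-0.01],[0,0,0]],[1,[0,0,-0.03],[0,0,0]],[1,[0,0,-0.04],[0,0,0]],[1,[0,0,-0.04],[0,0,0]]]';python3 -m inch '[[1,[0,0,0],[0,0,0.106]],[1,[0,0,0],[0,0,0.106]],[1,[0,0,0],[0,0,0.106]],[1,[0,0,0],[0,0,0]],[1,[0,0,0],[0,0,0]]]'
python3 - <<'E'
from h import *
plan(*tray(46,-44),.12,-12.2)
snap('wrist','w19')
E
```

```text
time: 36.57
tcp_pos: [0.4044, -0.3341, 0.1239]
eef_rot: [-0.0, 0.999, 0.052, -0.001]
force: [1.7, -0.2, 0.9]
gripper_width: 0.0177
time: 36.98
tcp_pos: [0.4055, -0.3341, 0.1228]
eef_rot: [0.0, 0.994, -0.105, -0.0]
force: [-0.5, -0.3, -0.2]
gripper_width: 0.0176
t 36.98 tcp [ 0.4055 -0.3341  0.1228] w 0.0176 F [-0.5 -0.3 -0.2]
theta -12.05 tilt 0.0
shift tool [ 0.0782 -0.2918  0.0028]
turn [0.0001 0.     0.0027]
shift after turn [ 0.0774 -0.292   0.0028]
```

View pics/w19.png

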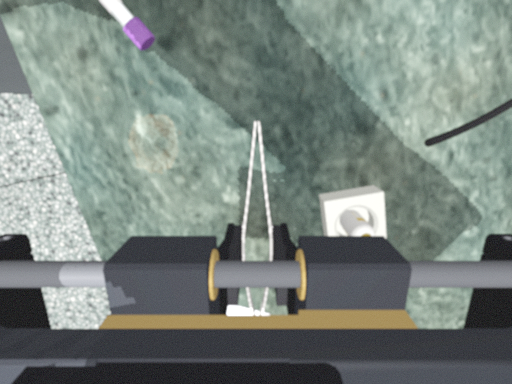

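```bash
python3 -m inch '[[1,[0.0097,-0.0365,0],[0,0,0.0027]],[1,[0.0097,-0.0365,0],[0,0,0]],[1,[0.0097,-0.0365,0],[0,0,0]],[1,[0.0097,-0.0365,0],[0,0,0]],[1,[0.0097,-0.0365,0],[0,0,0]]]';python3 -m inch '[[1,[0.0097,-0.0365,0],[0,0,0]],[1,[0.0097,-0.0365,0],[0,0,0]],[1,[0.0097,-0.0365,0],[0,0,0]],[1,[0,0,0],[0,0,0]],[1,[0,0,0],[0,0,0]]]';python3 -m inch '[[1,[0,0,0.03],[0,0,0]],[1,[0,0,0.02],[0,0,0]],[1,[0,0,0],[0,0,0]],[1,[0,0,0],[0,0,0]]]'
python3 - <<'E'
from h import *
plan(*tray(46,-44),.021,-12.2)
snap('wrist','w20')
E
```

```text
time: 37.45
tcp_pos: [0.4924, -0.1646, 0.1227]
eef_rot: [-0.0, 0.994, -0.106, 0.0]
force: [0.1, 0.1, -1.0]
gripper_width: 0.0177
time: 37.87
tcp_pos: [0.5445, -0.0633, 0.1223]
eef_rot: [0.0, 0.995, -0.104, -0.0]
force: [0.0, -0.8, -0.1]
gripper_width: 0.0177
time: 38.2
tcp_pos: [0.5428, -0.0669, 0.0724]
eef_rot: [0.0, 0.994, -0.108, -0.001]
force: [-0.1, -0.1, 0.5]
gripper_width: 0.0176
t 38.2 tcp [ 0.5428 -0.0669  0.0724] w 0.0176 F [-0.1 -0.1  0.5]
theta -12.43 tilt 0.12
shift tool [-0.0003 -0.0019  0.0514]
turn [ 0.0011  0.0017 -0.004 ]
shift after turn [-0.0004 -0.0018  0.0514]
```

View pics/w20.png

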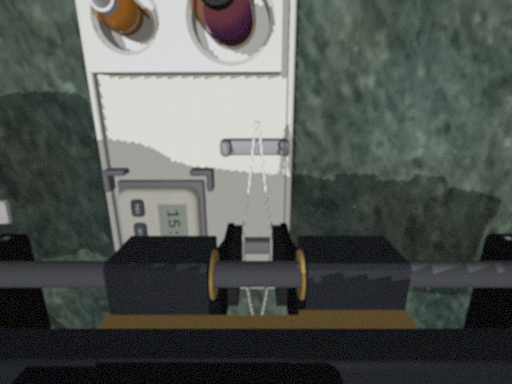

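```bash
python3 -m inch '[[1,[-0.0003,-0.0018,0.02],[0,0,-0.003]],[1,[0,0,0.017],[0,0,0]],[1,[0,0,0.01],[0,0,0]],[1,[0,0,0],[0,0,0]],[1,[0,0,0],[0,0,0]]]';python3 -m inch '[[1,[0,0,0],[0,0,0]],[1,[0,0,0],[0,0,0]]]'
python3 - <<'E'
from h import *
plan(*tray(46,-44),.0195,-12.2)
E
```

```text
time: 38.67
tcp_pos: [0.5443, -0.0641, 0.0264]
eef_rot: [0.0, 0.994, -0.107, 0.0]
force: [-0.3, 0.9, 0.4]
gripper_width: 0.0176
time: 38.83
tcp_pos: [0.5447, -0.0638, 0.0267]
eef_rot: [-0.0, 0.994, -0.106, 0.001]
force: [-0.6, 0.3, -0.3]
gripper_width: 0.0177
t 38.83 tcp [ 0.5447 -0.0638  0.0267] w 0.0177 F [-0.6  0.3 -0.3]
theta -12.22 tilt 0.1
shift tool [-0.0016  0.0016  0.0072]
turn [-0.0006 -0.0016 -0.0004]
shift after turn [-0.0015  0.0016  0.0072]
```

```bash
python3 -m inch '[[1,[-0.001,0.0012,0.004],[0,0,0]],[1,[0,0,0.0025],[0,0,0]],[1,[0,0,0],[0,0,0]],[1,[0,0,0],[0,0,0]],[1,[0,0,0],[0,0,0]]]'
python3 - <<'E'
from h import *
plan(*tray(46,-44),.0187,-12.2)
E
```

```text
time: 39.25
tcp_pos: [0.5427, -0.0646, 0.019]
eef_rot: [-0.0, 0.994, -0.106, -0.0]
force: [0.1, -0.6, 0.8]
gripper_width: 0.0176
t 39.25 tcp [ 0.5427 -0.0646  0.019 ] w 0.0176 F [ 0.1 -0.6  0.8]
theta -12.22 tilt 0.0
shift tool [0.0002 0.0004 0.0003]
turn [-0.      0.     -0.0003]
shift after turn [0.0002 0.0004 0.0003]
```

```bash
python3 -m inch '[[0.75,[0,0,0],[0,0,0]],[0.6,[0,0,0],[0,0,0]],[0.58,[0,0,0],[0,0,0]],[0.58,[0,0,0],[0,0,0]],[0.58,[0,0,-0.005],[0,0,0]]]';python3 -m inch '[[0.58,[0,0,-0.02],[0,0,0]],[0.58,[0,0,-0.04],[0,0,0]],[0.58,[0,0,-0.04],[0,0,0]],[0.4,[0,0.02,-0.03],[0,0,0]],[0.4,[0,0.035,-0.015],[0,0,0]]]';python3 -m inch '[[0.4,[-0.005,0.035,-0.015],[0,0,0]],[0.4,[-0.005,0.035,0],[0,0,0]],[0.4,[0,0.025,0],[0,0,0]],[0.4,[0,0,0],[0,0,0]],[0.4,[0,0,0],[0,0,0]]]'
python3 tm.py w21
python3 - <<'E'
from h import *
f=np.load('w21.npz');p={k:f[k] for k in f};p['depth']=p['depth'].copy();p['depth'][225:]=0
blobs(p,.03,.12)
P,u,v=cloud(p);d=P[:,:2]-O;c,s=np.cos(YAW),np.sin(YAW);tx=(c*d[:,0]+s*d[:,1])*1e3;ty=(-s*d[:,0]+c*d[:,1])*1e3;z=P[:,2]*1e3
k=(tx>-75)&(tx<12)&(ty>-110)&(ty<-10)&(z>21)&(z<35);print('timer',tx[k].min(),tx[k].max(),ty[k].min(),ty[k].max(),np.percentile(z[k],[5,50,95]))
r=cv2.minAreaRect(np.c_[tx,ty][k].astype(np.float32));print(r)
cv2.imwrite('pics/w21z.png',cv2.resize(cv2.cvtColor(p['image'],cv2.COLOR_RGB2BGR)[0:240,130:390],None,fx=2.4,fy=2.4))
E
```

```text
time: 39.67
tcp_pos: [0.5422, -0.0645, 0.0235]
eef_rot: [0.0, 0.994, -0.106, -0.001]
force: [0.4, -0.6, -0.2]
gripper_width: 0.0349
time: 40.08
tcp_pos: [0.5335, -0.1158, 0.1729]
eef_rot: [-0.001, 0.995, -0.103, 0.002]
force: [1.2, -0.3, 0.8]
gripper_width: 0.0435
time: 40.5
tcp_pos: [0.5005, -0.2107, 0.1845]
eef_rot: [-0.0, 0.994, -0.108, 0.0]
force: [0.3, -0.0, -0.2]
gripper_width: 0.0522
[223.58551555  71.01309329] 2444 ((0.49238094687461853, -0.08109334856271744), (0.1102442815899849, 0.15019172430038452), 77.75296783447266) 0.011459323163634988
[500.05425164  90.38245479] 2599 ((0.7874206304550171, -0.17100998759269714), (0.1612362265586853, 0.03346383199095726), 79.53040313720703) 0.01621208149461778
[212.7527881   58.43122677] 538 ((0.46555954217910767, -0.06543289124965668), (0.06963038444519043, 0.0693075954914093), 77.77629089355469) 0.010469703549898096
[ 95.48804348 158.3326087 ] 920 ((0.32257306575775146, -0.15126320719718933), (0.016129760071635246, 0.08434197306632996), 28.06878662109375) 0.014188805936067972
[497.1475 210.49  ] 400 ((0.774076521396637, -0.3109187185764313), (0.045115068554878235, 0.028521185740828514), 43.00975799560547) 0.014985148871626108
px [507.7 110. ] n 96 mid [ 0.7737 -0.1956  0.0352] mean [ 0.7724 -0.1954  0.0347] ext [0.0078 0.013  0.0102] zmax 0.0402 rgb [119. 114. 109.]
px [506.  151.5] n 275 mid [ 0.7648 -0.225   0.0442] mean [ 0.7607 -0.2351  0.0481] ext [0.016  0.0453 0.0283] zmax 0.0584 rgb [119. 118. 117.]
px [507.6 219.7] n 82 mid [ 0.7771 -0.321   0.0361] mean [ 0.7754 -0.3212  0.0347] ext [0.0112 0.0124 0.012 ] zmax 0.0421 rgb [139. 138. 138.]
timer -60.088438218241734 2.176606951703186 -94.62870727578925 -29.13432249687155 [24.62810526 26.40539677 28.4925801 ]
((-28.9782657623291, -61.79753112792969), (65.50218200683594, 62.24127197265625), 89.77250671386719)
```

View pics/w21z.png

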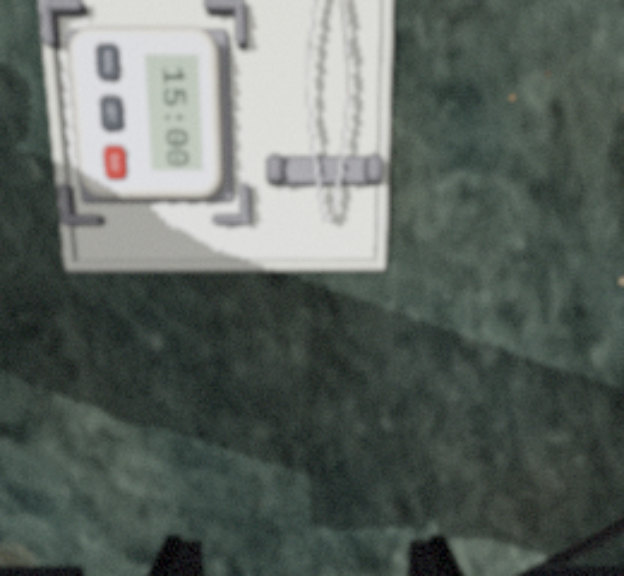

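```bash
python3 -m inch '[[0.4,[0,-0.035,-0.02],[0,0,0]],[0.4,[0,-0.035,-0.02],[0,0,0]],[0.4,[0,-0.025,-0.02],[0,0,0]],[0.4,[0,0,0],[0,0,0]],[0.4,[0,0,0],[0,0,0]]]'
python3 - <<'E'
from h import *
p=snap('wrist','w22');np.savez('w22.npz',**{k:p[k] for k in p if k!='shot'})
cv2.imwrite('pics/w22z.png',cv2.resize(cv2.cvtColor(p['image'],cv2.COLOR_RGB2BGR)[0:240,130:390],None,fx=2.4,fy=2.4))
p['depth']=p['depth'].copy();p['depth'][225:]=0
blobs(p,.045,.12)
P,u,v=cloud(p);d=P[:,:2]-O;c,s=np.cos(YAW),np.sin(YAW);tx=(c*d[:,0]+s*d[:,1])*1e3;ty=(-s*d[:,0]+c*d[:,1])*1e3;z=P[:,2]*1e3
k=(abs(tx-46)<13)&(abs(ty+40)<72)&(z>18)&(z<32);print('forceps n',k.sum(),tx[k].min(),tx[k].max(),ty[k].min(),ty[k].max(),np.percentile(z[k],[5,50,95]))
for lo,hi in [(-110,-88),(-76,-40),(-40,-5),(8,32)]:
    q=k&(ty>lo)&(ty<hi);print(lo,hi,q.sum(),tx[q].mean().round(1) if q.any() else '',z[q].mean().round(1) if q.any() else '')
p2=snap('top','top9');snap('scene','scene9');blobs({**p2,'depth':np.where((np.arange(512)[None]>150)&(np.arange(512)[None]<400)&(np.arange(384)[:,None]>140)&(np.arange(384)[:,None]<260),p2['depth'],0)},.03,.12)
E
```

```text
time: 40.97
tcp_pos: [0.5225, -0.1131, 0.2447]
eef_rot: [-0.0, 0.995, -0.103, 0.001]
force: [-0.1, -0.4, -0.9]
gripper_width: 0.0521
px [191.6   8. ] n 354 mid [0.4926 0.0765 0.0575] mean [0.4933 0.0748 0.0544] ext [0.0235 0.0183 0.0248] zmax 0.0699 rgb [139. 115.  92.]
px [249.5  10.2] n 661 mid [0.5541 0.0594 0.0657] mean [0.5528 0.0564 0.0673] ext [0.033  0.022  0.0411] zmax 0.0863 rgb [78. 51. 58.]
px [464.4  14.6] n 1763 mid [0.7931 0.0115 0.0825] mean [0.7594 0.005  0.0813] ext [0.0819 0.0379 0.0749] zmax 0.12 rgb [110. 113. 111.]
px [485.6 134.6] n 9449 mid [ 0.7944 -0.1266  0.0827] mean [ 0.7838 -0.1231  0.0784] ext [0.0708 0.2237 0.0746] zmax 0.12 rgb [169. 169. 170.]
forceps n 234 37.03892887587597 57.41068572319507 -103.15359934972682 25.845549724006016 [18.62054296 24.38441098 25.70860455]
-110 -88 28 47.6 23.6
-76 -40 56 48.0 24.2
-40 -5 61 47.6 24.3
8 32 36 47.2 24.0
px [227.8 175.5] n 100 mid [0.5528 0.0674 0.0622] mean [0.5506 0.0669 0.0681] ext [0.0324 0.0308 0.0643] zmax 0.0944 rgb [77. 62. 61.]
px [192.  180.7] n 95 mid [0.5356 0.1842 0.0693] mean [0.5339 0.1817 0.0679] ext [0.0314 0.0311 0.0704] zmax 0.1045 rgb [ 38.  62. 120.]
px [223.6 194.8] n 48 mid [0.4913 0.0818 0.0505] mean [0.49   0.081  0.0522] ext [0.0226 0.0228 0.0387] zmax 0.0698 rgb [126. 109.  97.]
px [367.1 194. ] n 46 mid [ 0.4938 -0.3869  0.0481] mean [ 0.4927 -0.3831  0.0471] ext [0.0213 0.0278 0.0361] zmax 0.0662 rgb [148. 143. 127.]
px [384.8 194.6] n 43 mid [ 0.4922 -0.4435  0.047 ] mean [ 0.4909 -0.4401  0.0475] ext [0.0235 0.0233 0.0317] zmax 0.0629 rgb [127. 129. 137.]
px [172.9 197.9] n 99 mid [0.4795 0.245  0.0671] mean [0.4783 0.2421 0.0675] ext [0.0314 0.0298 0.0723] zmax 0.1032 rgb [68. 55. 49.]
```

View pics/w22z.png

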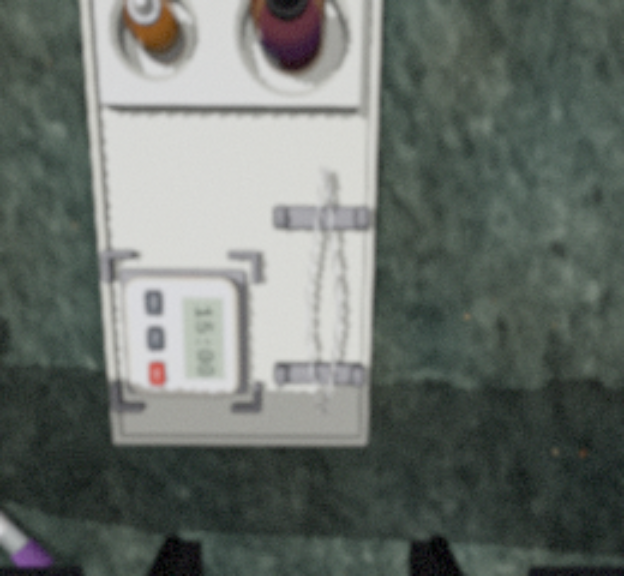

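View pics/top9.png

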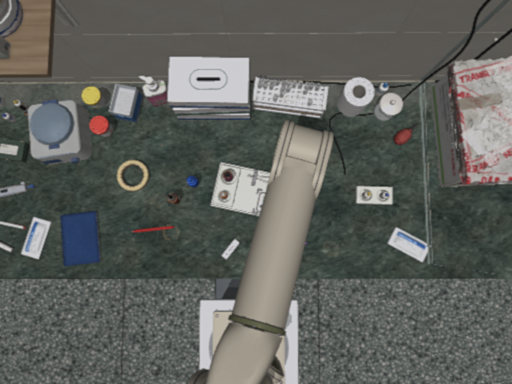

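```bash
python3 -m inch '[[0.4,[0,0,0],[0,0,0]],[0.4,[0,0,0],[0,0,0]]]' | head -1; python3 -c "
from plant import bot
print(bot.sign_off())"
```

```text
time: 41.28
the job is handed in; nothing more can be done
None
```

The staining tray is made up as asked, and I handed the job in at about 41 s of the 131 s allowed. No verdict came back, so this rests on my own camera checks.

| Item | Measured | Target |
|---|---|---|
| Oil bottle | about 2–3 mm from the small well's centre, top at z ≈ 70 mm | on the well floor, top at 68 mm |
| Stain bottle | about 1.5 mm from the large well's centre, top at z ≈ 92.5 mm | on the well floor, top at 91 mm |
| Antiserum bottles | within about 2.5 mm of the centres of both stand wells, upright | within 10 mm |
| Timer | tray x -29, y -62 mm, top at z ≈ 26 mm, inside all four corner stops | tray x -30, y -60 mm |
| Forceps | tray x ≈ 47.5, y ≈ -39 mm, level, top at z ≈ 24 mm, in both saddles | tray x 46, y -40 mm |

- **Left alone:** The iodine bottle and its blue look-alike read the same as at the start, within 1 mm. I took the red pen-shaped object to be the pen. I never went near it, and it looks unmoved from above.
- **Disagreements:** The overhead camera differs from the wrist camera by 2–4 mm on some positions, close to the stated calibration error. I used the wrist camera for the placements. No check failed.

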